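Close the cheese press: pressing boards, retaining bar, latches

ROBOT

A 6-joint arm with a two-finger parallel gripper is mounted at the origin on the work surface. World frame = base frame: x ahead of the robot, y to its left, z up, the work surface at z = 0. Lengths are in m, angles in rad, forces in N, time in s.
With the tool pointing down it reaches from about 0.3 to 0.85 m from the base axis. Payload 5.4 kg.
Tool frame: the origin (TCP) lies on the mounting face of the last link; the fingertips stand 173 mm ahead of it and the grasp point (between the pads) lies 155 mm ahead of it; x points along the fingers, z is the direction in which the jaws open and shut, and the axes are right-handed (so a half turn about x gives the same grasp; the last joint's range is limited). The gripper opens to 85 mm and grips with 20 to 120 N. Pads are 22 mm wide; open, the fingers measure 114 mm over their backs; the gripper's body (76 mm by 85 mm) begins 54 mm behind the grasp point. The pads swing forward as they close: fully open they stand 13 mm farther back than shut.
Start: joints at [1.128, 0.158, 1.597, -0, 1.386, -0.21], TCP at [0.133, 0.559, 0.405] pointing down, gripper open.
Joint ranges: [-2.91, 2.91], [-0.94, 2.29], [0.18, 2.7], [-1.29, 4.43], [0.17, 2.64], [-3, 3]. Speed limits (rad/s): [2.57, 2.57, 3.14, 3.14, 3.14, 3.14].

INTERFACE

Orientations are given as a rotation vector (axis times angle).
In Python, from cell import robot gives the robot as it stands.
- The arm moves only by the tool play_rows, never from a script. Its argument "motion" is text: rows parted by semicolons, each of 4 numbers parted by spaces: the shift along the tool's x, y, z in mm, then the turn about the tool's x in rad. In form: tx ty tz turn; .... A call has 1 to 10 rows; each row shifts and turns the commanded pose from where the row before left it, along the tool's axes as they then stand; what a row does not reach is not made up. A row lasts 1/12 s, in which the tool goes at most 41.7 mm and 7.16 degrees, less where a joint would pass 70% of its speed; a pose out of reach is approached as far as the arm can. A call with a gripper value outside its range is refused whole. "fingers" is the closure in counts, from 0 (fully open) to 255 (shut), set as the call begins (left out, the last holds). The fingers move at their own pace and stop on an object; "newtons" is the grip in N (left out, the last holds). Time passes only in rows, so rows that do not move let the fingers close. It gives the time, the measured TCP pose, the force and the opening at its end, in the units of the state.
- robot.sense(): the state, without advancing time (a new reading comes with each control period).
- robot.camera(name): name is "side" or "top" or "wrist"; returns a dict with "image" (400x640x3 uint8, red, green, blue), "fx", "fy", "cx", "cy" (pixels), "world_from_camera" (4x4, takes a point from camera to world coordinates). Camera axes: x right, y down, z forward; pixel columns grow to the right and rows downward; lengths in m; the calibration is good to about 2 mm. The wrist camera is an equidistant fisheye: a pixel r from the principal point sees the ray r / f radians off the axis. A picture is of the moment at which its call begins. There is no depth.
- robot.hand_in(): hands the job in, once; it reports no verdict.
Trained networks look in a picture, given as the dict that the camera call returned (one of the last four; its "shot" number tells which), for a name from the list of things; names that differ only in an ending like _2 or _b are one class to them, and where a whole thing is asked for, a point or a joint stands for the part that bears it (a point fixed in the world has none). Each returns a list of dicts, best first, with "confidence" (0 to 1); they miss things now and then, are a little off and sometimes report something else, mostly with a low value. They report only what shows in the picture. A call takes as long as a camera call. They do not tell look-alikes from the thing itself.
- robot.search_frame(picture, query): "uv" ([column, row] in pixels, amid what is visible of it).
The state is a dict: "time_s": time; "joint_positions": joint angles; "joint_velocities": joint speeds; "effort": joint torques, N m; "eef_pos": TCP position; "orientation": TCP orientation; "ft_force": force on the tool from outside, world axes, zero at the start; "ft_torque": the same for the moment, N m; "grip_width": opening from 0.0 (shut) to 1.0 (fully open).
Only numpy, scipy, OpenCV 4.12 (cv2) and the standard library are available. Lean on these libraries where they do the work, as an engineer would, in place of code of your own. Each camera call takes 0.05 s, during which the arm holds its last target.

TASK

Close up the cheese press: lay each wooden pressing board that is there, cleat up, lengthwise on a mould of its own (any of the moulds will do) and press it down over the cheeses until it lies level and flat on the mould's rim. Once all the boards are down, swing the two latches out of the way, lay the retaining bar in the two forked posts so that it bridges all the moulds evenly, and swing both latches back fully over the bar. Leave the jar and the rush-bound cheese where they are.

Things in the scene. Friction and masses are not known exactly. Their poses are not given: they have to be found in the camera images.
- press: dark steel press bed, fixed: base plate 150 (x) x 340 (y) x 8 mm, origin under its centre, with three white moulds side by side along its y (centres 78 mm apart) and at each end a steel post with a forked top, 130 mm from the centre. Highest parts: the latch knobs, 128 mm above the table
- mould0_rim (a point): centre of the left (+y) mould's rim plane, 50 mm above the table; axes as the press. White open mould 120 (x) x 66 (y) mm, walls 6 mm. Its two tight-fitting cheese blocks (centres 27 mm either side along x) stand up to 12 mm above the rim, unevenly; each sinks with 3 to 5 N and stays, stopping just below the rim. A board fully pressed lies on the rim, underside here
- mould1_rim (a point): centre of the middle mould's rim plane, 50 mm above the table; axes as the press. White open mould 120 (x) x 66 (y) mm, walls 6 mm. Its two tight-fitting cheese blocks (centres 27 mm either side along x) stand up to 12 mm above the rim, unevenly; each sinks with 3 to 5 N and stays, stopping just below the rim. A board fully pressed lies on the rim, underside here
- mould2_rim (a point): centre of the right (-y) mould's rim plane, 50 mm above the table; axes as the press. White open mould 120 (x) x 66 (y) mm, walls 6 mm. Its two tight-fitting cheese blocks (centres 27 mm either side along x) stand up to 12 mm above the rim, unevenly; each sinks with 3 to 5 N and stays, stopping just below the rim. A board fully pressed lies on the rim, underside here
- board0: pressing board: pale wood, 112 (its x) x 64 (its y) x 10 mm, with a grip cleat 64 (x) x 18 (y) x 18 mm centred on top (28 mm high in all), about 0.13 kg; starts flat on the table, cleat up. Origin: centre of the underside, z up. Two or three are there; None at the start means this one is absent
- board1: pressing board: pale wood, 112 (its x) x 64 (its y) x 10 mm, with a grip cleat 64 (x) x 18 (y) x 18 mm centred on top (28 mm high in all), about 0.13 kg; starts flat on the table, cleat up. Origin: centre of the underside, z up. Two or three are there; None at the start means this one is absent
- board2: pressing board: pale wood, 112 (its x) x 64 (its y) x 10 mm, with a grip cleat 64 (x) x 18 (y) x 18 mm centred on top (28 mm high in all), about 0.13 kg; starts flat on the table, cleat up. Origin: centre of the underside, z up. Two or three are there; None at the start means this one is absent
- bar: aluminium retaining bar, plain, 30 (its x) x 320 (its y) x 14 mm (z), 0.36 kg, lying flat on the table at the start. Origin: centre of the underside
- saddle_mid (a point): point midway between the two saddles at saddle height, 81 mm above the table; axes as the press. A bar laid home has its origin here and its y along the press's y, 3 mm above the cleats of fully pressed boards (78 mm)
- saddle_left (a point): centre of the left (+y) saddle floor, 81 mm above the table: slot 44 mm wide (x), 24 mm long (y), between two prongs 14 mm high and 16 mm thick
- latch_left (a joint): angle of the left latch arm about the vertical pivot: 0 when it points out and towards the robot (direction -x+y of the press, 45 degrees), growing as it swings outward round to +x, 2.36 (its stop) when it points along the press's +x, across the bar end. It turns easily (about 1 N at the knob) and stays where left
- pivot_left (a point): pivot of the left latch, on the prong nearest the robot: 30 mm towards the press's -x from the saddle centre, at the arm's underside, 100 mm above the table (the bar's top, when home, is at 95 mm). Arm 14 mm wide, 6 mm thick
- knob_left (a point): top centre of the black round knob on the left latch arm, 46 mm from the pivot; knob 16 mm in diameter, 22 mm high, upright, top 128 mm above the table
- saddle_right (a point): centre of the right (-y) saddle floor, 81 mm above the table: slot 44 mm wide (x), 24 mm long (y), between two prongs 14 mm high and 16 mm thick
- latch_right (a joint): angle of the right latch arm about the vertical pivot: 0 when it points out and towards the robot (direction -x-y of the press, 45 degrees), growing as it swings outward round to +x, 2.36 (its stop) when it points along the press's +x, across the bar end. It turns easily (about 1 N at the knob) and stays where left
- pivot_right (a point): pivot of the right latch, on the prong nearest the robot: 30 mm towards the press's -x from the saddle centre, at the arm's underside, 100 mm above the table (the bar's top, when home, is at 95 mm). Arm 14 mm wide, 6 mm thick
- knob_right (a point): top centre of the black round knob on the right latch arm, 46 mm from the pivot; knob 16 mm in diameter, 22 mm high, upright, top 128 mm above the table
- basket_cheese: bystander, to be left alone: small cheese bound in woven rush, 120 mm across, 85 mm high; origin at the centre of its underside
- jar: bystander, to be left alone: amber glass jar with a steel cap, 60 mm across, 85 mm high; origin at the centre of its underside
Not all that is in view belongs to the job. What is shaped like the board2 but blue, orange or turquoise is not meant.

How it is judged:
By the outcome, as a careful person would: the job done as asked, in the order asked, and still so for the second after the job is handed in, with the robot touching nothing.
Of board0, board1, board2 only 2 to 3 are there at a start; the rules pass over those that are not, and their reading is None.
At some moment in a run one of bar may be knocked a few centimetres aside while the robot is not near it.
Once in a run the grip may slacken for a moment while it holds something.
It also fails if it takes over 210 s, if anything falls off the work surface, if the arm or the gripper's body presses on something with over 40 N, if the wrist force passes 120 N, or if a joint passes its speed limit or range.

## Working session

There is one attempt and no reset: what is moved stays moved. The work goes in short steps, Python scripts to look and compute and a tool call to move; the robot and the scene stay as the last step left them, time stands still between calls to the robot, and variables do not carry over. Pictures are saved under pics/ and viewed, and the job is handed in when it is done.

Besides the shell and the picture viewer there is one more tool, called after ">>>" by a JSON object that holds its "op" and its "data". play_rows: Moves the arm, as the interface text tells. Its arguments: {"type":"object","properties":{"motion":{"type":"string"},"fingers":{"type":"number"},"newtons":{"type":"number"}},"required":["motion"]}

```bash
ls; mkdir -p pics; python3 - <<'E'
from cell import robot
import cv2
s=robot.sense();print(s)
for n in ["side","top","wrist"]:
    c=robot.camera(n);cv2.imwrite(f"pics/{n}0.png",c["image"][:,:,::-1])
    print(n,c["fx"],c["fy"],c["cx"],c["cy"],c["world_from_camera"])
E
```

```text
pics
{'time_s': 0.0, 'joint_positions': array([ 1.12789482e+00,  1.59054055e-01,  1.59821117e+00,  2.98334328e-05,
        1.38621852e+00, -2.10102036e-01]), 'joint_velocities': array([-6.58566567e-05,  6.51977907e-04,  7.98118493e-04,  1.46728170e-03,
        6.25212723e-04,  1.14864124e-03]), 'effort': array([-1.10809873e-03, -3.96003878e+01, -3.31427765e+01, -2.83183281e-04,
        8.46272043e-03, -1.90222345e-07]), 'eef_pos': array([0.13255155, 0.5592314 , 0.40372433]), 'orientation': array([-1.03694446,  1.31212723,  1.03558874]), 'ft_force': array([-0.27543571, -0.3025436 ,  0.20463843]), 'ft_torque': array([-0.00889976, -0.01205763,  0.03803696]), 'grip_width': 1.00181444124652}
side 446.50001470313737 446.50001470313737 325.69416107455453 200.35314262637667 [[-0.99553961 -0.07168833  0.06133243  0.45360659]
 [-0.09224693  0.60332892 -0.79213933  0.92707682]
 [ 0.01978351 -0.79426381 -0.60725086  0.82086359]
 [ 0.          0.          0.          1.        ]]
top 484.4719057270447 484.4719057270447 321.20798316177684 196.26801638050551 [[ 0.01323354 -0.99575227  0.09111694  0.41496761]
 [-0.9999084  -0.01343726 -0.00162268 -0.01014477]
 [ 0.00284015 -0.09108712 -0.99583888  1.53801678]
 [ 0.          0.          0.          1.        ]]
wrist 309.70691628693146 309.70691628693146 323.8758971681555 199.2931891112935 [[ 0.2300684   0.92511516  0.30204382  0.05422151]
 [ 0.97317241 -0.21806881 -0.07335842  0.5771793 ]
 [-0.00199865  0.31081817 -0.95046729  0.37198773]
 [ 0.          0.          0.          1.        ]]
```

View pics/top0.png

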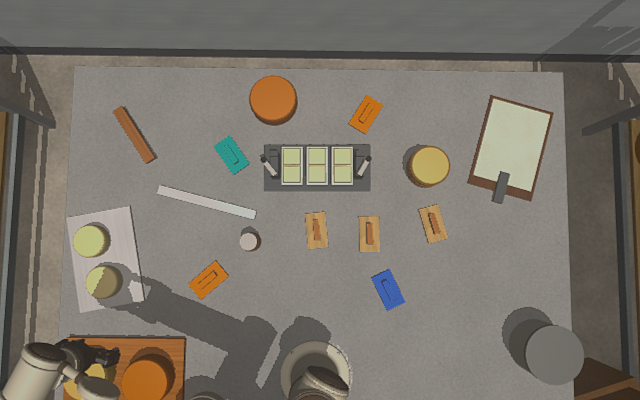

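View pics/side0.png

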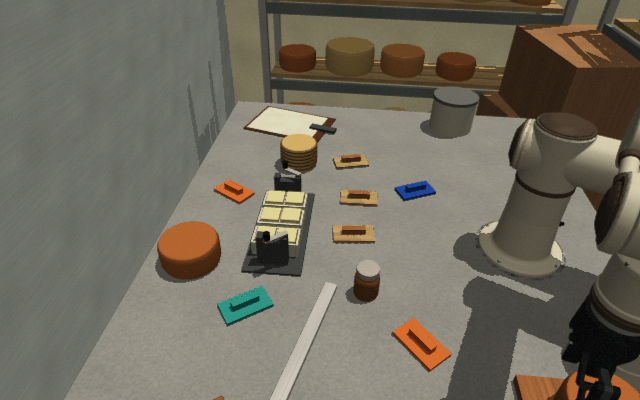

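View pics/wrist0.png

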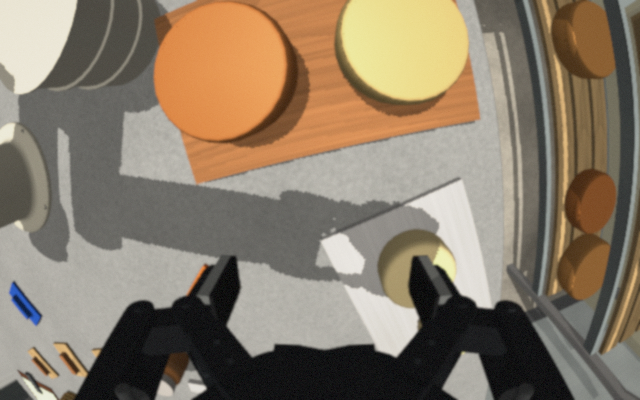

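```bash
cat > h.py <<'E'
from cell import robot
import cv2,numpy as np
from scipy.spatial.transform import Rotation as R
def ray(c,uv,fish=False):
    x=(uv[0]-c["cx"])/c["fx"];y=(uv[1]-c["cy"])/c["fy"]
    if fish:
        r=np.hypot(x,y);d=np.array([np.sin(r)*x/r,np.sin(r)*y/r,np.cos(r)]) if r>0 else np.array([0,0,1.])
    else: d=np.array([x,y,1.])
    T=np.array(c["world_from_camera"]);return T[:3,3],T[:3,:3]@d
def bp(c,uv,z,fish=False):
    o,d=ray(c,uv,fish);return o+d*(z-o[2])/d[2]
def proj(c,p,fish=False):
    T=np.array(c["world_from_camera"]);q=T[:3,:3].T@(np.asarray(p)-T[:3,3])
    if fish:
        rr=np.hypot(q[0],q[1]);t=np.arctan2(rr,q[2]);return np.array([c["cx"]+c["fx"]*t*q[0]/rr,c["cy"]+c["fx"]*t*q[1]/rr])
    return np.array([c["cx"]+c["fx"]*q[0]/q[2],c["cy"]+c["fy"]*q[1]/q[2]])
def save(c,name,crop=None,s=1):
    im=c["image"][:,:,::-1]
    if crop: im=im[crop[1]:crop[3],crop[0]:crop[2]]
    if s!=1: im=cv2.resize(im,None,fx=s,fy=s,interpolation=cv2.INTER_CUBIC)
    cv2.imwrite(f"pics/{name}.png",im)
def tool():
    s=robot.sense();return s["eef_pos"],R.from_rotvec(s["orientation"]).as_matrix()
def plan(target,jawyaw=None,tip=False):
    """target: world xyz of grasp point (tip=False) ; prints shift in tool axes at current orientation mm, and turn"""
    p,M=tool()
    g=p+M[:,0]*(0.173 if tip else 0.155)
    d=np.asarray(target)-g
    print("grasp now",g.round(4),"xaxis",M[:,0].round(4),"jaw dir deg",np.degrees(np.arctan2(M[1,2],M[0,2])).round(2))
    print("tool shift mm",(M.T@d*1000).round(1))
    if jawyaw is not None:
        a=np.arctan2(M[1,2],M[0,2]); t=(jawyaw-a+np.pi/2)%np.pi-np.pi/2
        # turn about tool x (down) by +th rotates yaw by -th
        print("turn needed",round(-t*np.sign(-M[2,0]),4))
        sgn=np.sign(M[2,0]);th=t*sgn
        M2=M@R.from_rotvec([th,0,0]).as_matrix()
        print("turn",round(th,4),"check jaw",np.degrees(np.arctan2(M2[1,2],M2[0,2])).round(2),"shift if turned first",(M2.T@d*1000).round(1))
E
python3 - <<'E'
from h import *
c=robot.camera("top")
save(c,"t1",(255,130,455,260),4)
for q in ["board0","bar","press","knob_left","knob_right","jar","basket_cheese","mould0_rim","saddle_mid","saddle_left","pivot_left"]:
    print(q,[(np.round(d["uv"],1).tolist(),round(d["confidence"],2)) for d in robot.search_frame(c,q)])
E
```

```text
board0 [([230.5, 156.4], 0.92), ([434.7, 223.3], 0.83), ([385.0, 290.9], 0.79), ([367.8, 236.1], 0.78), ([208.4, 277.2], 0.78), ([316.0, 229.8], 0.67), ([366.3, 114.4], 0.6)]
bar [([207.6, 204.3], 0.65), ([368.0, 235.4], 0.55)]
press [([315.8, 162.9], 0.62)]
knob_left [([262.1, 164.8], 0.62)]
knob_right [([365.2, 165.9], 0.6)]
jar [([249.4, 243.3], 0.85)]
basket_cheese [([426.6, 166.3], 0.79), ([434.7, 221.9], 0.32)]
mould0_rim [([316.0, 169.8], 0.74)]
saddle_mid [([317.0, 165.5], 0.71), ([250.1, 244.3], 0.47)]
saddle_left []
pivot_left [([319.4, 167.9], 0.85)]
```

View pics/t1.png

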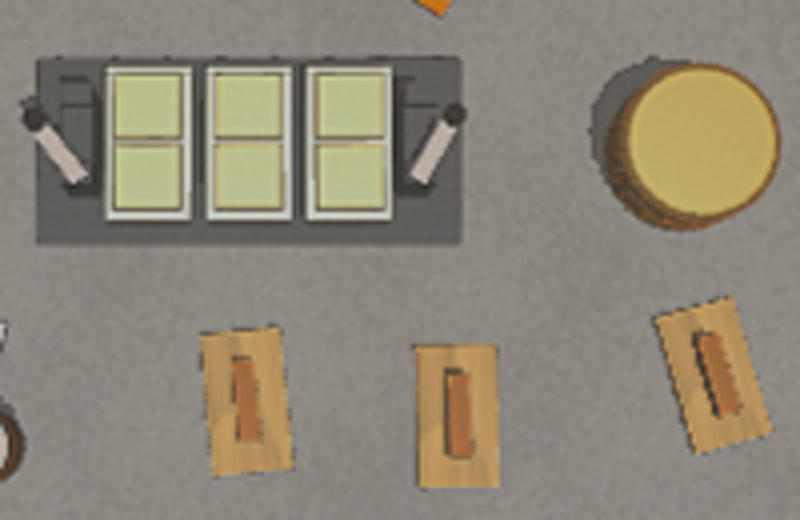

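```bash
cat > meas.py <<'E'
from h import *
def rectfit(c,mask,z,up=8,amin=20):
    out=[]
    n,l,st,ce=cv2.connectedComponentsWithStats(mask)
    for i in range(1,n):
        if st[i,4]<amin: continue
        vs,us=np.nonzero(l==i)
        P=np.array([bp(c,(u,v),z)[:2] for u,v in zip(us,vs)],dtype=np.float32)
        m=P.mean(0)
        # dense outline: pad by half-pixel
        r=cv2.minAreaRect(P*1000)
        w,v=np.linalg.eigh(np.cov(P.T)); a=np.degrees(np.arctan2(v[1,1],v[0,1]))
        L=np.sqrt(12*w[::-1])*1000
        out.append((m.round(4),(np.array(r[0])/1000).round(4),np.round(r[1],1),round(r[2],1),"pca deg",round((a+90)%180-90,2),"LxW",L.round(1),st[i,4]))
    return out
E
python3 - <<'E'
from meas import *
c=robot.camera("top");im=c["image"].astype(int)
hsv=cv2.cvtColor(c["image"],cv2.COLOR_RGB2HSV)
wood=cv2.inRange(hsv,(10,80,90),(24,200,255)); 
m=np.zeros_like(wood);m[200:260,290:460]=wood[200:260,290:460]
# include cleat
cle=cv2.inRange(hsv,(5,90,60),(24,255,255));m2=np.zeros_like(m);m2[200:260,290:460]=cle[200:260,290:460]
print("boards all");[print(*o) for o in rectfit(c,m2,0.01)]
for y,x in [(230,305),(230,316),(230,369),(235,362),(223,433)]: print(hsv[y,x])
white=cv2.inRange(hsv,(0,0,190),(180,40,255));m3=np.zeros_like(m);m3[140:190,260:375]=white[140:190,260:375]
print("moulds");[print(*o) for o in rectfit(c,m3,0.05)]
gray=cv2.inRange(hsv,(0,0,30),(180,60,105))
m4=np.zeros_like(m);m4[135:200,255:380]=gray[135:200,255:380]
print("plate");[print(*o) for o in rectfit(c,m4,0.008,amin=300)]
mb=np.zeros_like(m);mb[180:222,150:262]=white[180:222,150:262]
print("bar");[print(*o) for o in rectfit(c,mb,0.014)]
cv2.imwrite("pics/m.png",np.hstack([m2[130:260,150:460],(m3|m4|mb)[130:260,150:460]]))
E
```

```text
boards all
[ 0.4738 -0.3654] [ 0.4741 -0.3651] [111.5  64.6] 16.5 pca deg 16.48 LxW [112.3  64.9] 708
[0.4487 0.0023] [0.4487 0.0022] [111.3  62.7] 6.9 pca deg 6.58 LxW [111.6  62.7] 706
[ 0.439  -0.1632] [ 0.4394 -0.1641] [109.8  62.9] 0.8 pca deg 0.98 LxW [113.2  63.3] 723
[ 15  15 134]
[ 14 154 162]
[ 13 156 160]
[ 18 125 175]
[ 14 155 163]
moulds
[ 0.706  -0.0737] [ 0.706  -0.0737] [ 0.  59.2] 0.8 pca deg -89.21 LxW [63.8  0. ] 20
[0.6194 0.0654] [0.631  0.0586] [ 51.5 124.2] 62.1 pca deg -20.93 LxW [132.4  51.9] 65
[0.6182 0.0177] [0.6438 0.0034] [109.8  58.7] 0.9 pca deg 22.2 LxW [131.1  51.5] 69
[ 0.6629 -0.026 ] [ 0.6629 -0.026 ] [72.2  0. ] 0.7 pca deg 0.71 LxW [76.9  0. ] 24
[ 0.6211 -0.0595] [ 0.6448 -0.0742] [109.6  58.8] 0.6 pca deg 22.58 LxW [132.5  52. ] 65
plate
[0.6398 0.0039] [0.6487 0.0068] [148.2 354.7] 0.8 pca deg -89.14 LxW [419.1 172.7] 2215
bar
[0.5655 0.4893] [0.5667 0.4839] [38.  22.9] 76.8 pca deg 47.26 LxW [42.9 28.2] 25
[0.51   0.2494] [0.5159 0.2822] [173.  24.] 75.9 pca deg 70.97 LxW [149.6  22.7] 194
```

View pics/m.png

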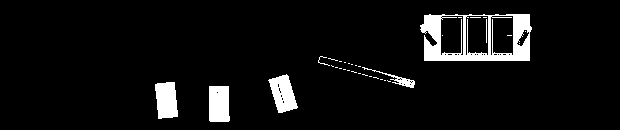

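```bash
python3 - <<'E'
from meas import *
c=robot.camera("top");hsv=cv2.cvtColor(c["image"],cv2.COLOR_RGB2HSV)
def sub(m,a,b,x,y):
    z=np.zeros_like(m);z[a:b,x:y]=m[a:b,x:y];return z
light=cv2.inRange(hsv,(0,0,165),(180,255,255))
mm=sub(light,140,192,278,356)
print("moulds");[print(*o) for o in rectfit(c,mm,0.05,amin=100)]
cv2.imwrite("pics/mm.png",cv2.resize(mm[135:195,255:380],None,fx=5,fy=5,interpolation=0))
dark=cv2.inRange(hsv,(0,0,0),(180,255,110));pl=sub(dark,135,200,255,380)
cs,_=cv2.findContours(pl,cv2.RETR_EXTERNAL,cv2.CHAIN_APPROX_NONE)
k=max(cs,key=cv2.contourArea);P=np.array([bp(c,p[0],0.008)[:2] for p in k],np.float32);r=cv2.minAreaRect(P*1000);print("plate",r)
light2=cv2.inRange(hsv,(0,0,150),(180,60,255))
print("bar");[print(*o) for o in rectfit(c,sub(light2,180,222,150,262),0.014,amin=60)]
E
```

```text
moulds
[0.6412 0.0743] [0.6459 0.0794] [116.1  62.2] 1.0 pca deg -3.79 LxW [146.5  88.4] 160
[0.6467 0.0025] [0.647  0.0018] [115.9  62.3] 0.8 pca deg 1.59 LxW [117.  64.] 702
[ 0.6477 -0.0777] [ 0.648  -0.0759] [116.1  62.3] 0.6 pca deg -1.9 LxW [117.9  62.1] 670
[0.6756 0.0815] [0.6755 0.0814] [44.  46.8] 0.8 pca deg -85.81 LxW [49.6 47. ] 239
[0.6196 0.0803] [0.6221 0.0804] [50.  46.5] 1.2 pca deg -74.47 LxW [49.9 47.5] 243
plate ((648.7271728515625, 6.7998046875), (148.1661376953125, 354.69268798828125), 0.79100102186203)
bar
[0.5317 0.3501] [0.532  0.3507] [319.8  28.1] 75.9 pca deg 75.92 LxW [318.9  28.2] 902
```

View pics/mm.png

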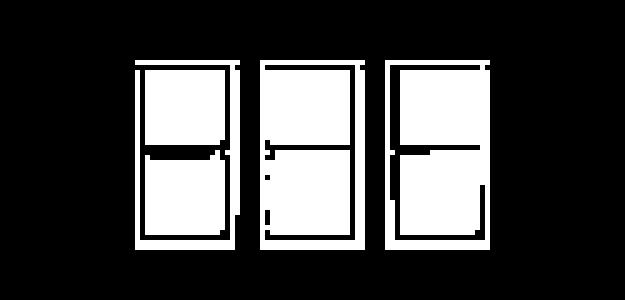

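```bash
python3 - <<'E'
from h import *
plan((0.4487,0.0022,0.20),np.radians(96.6))
E
```

```text
grasp now [0.1327 0.5595 0.2497] xaxis [ 0.  0. -1.] jaw dir deg 76.66
tool shift mm [  49.7 -436.1 -469.3]
turn needed -0.348
turn -0.348 check jaw 96.6 shift if turned first [  49.7 -249.9 -589.9]
```

>>> {"op": "play_rows", "data": {"motion": "0 0 0 -0.116;0 0 0 -0.116;0 0 0 -0.116;3 -15.6 -37 0;3 -15.6 -37 0;3 -15.6 -37 0;3 -15.6 -37 0;3 -15.6 -37 0;3 -15.6 -37 0;3 -15.6 -37 0", "fingers": 100, "newtons": 40}}

```text
time_s: 1.68
eef_pos: [0.2712, 0.3131, 0.3837]
orientation: [-1.294, 1.151, 1.294]
ft_force: [0.9, 0.3, -0.7]
grip_width: 0.611
```

>>> {"op": "play_rows", "data": {"motion": "3 -15.6 -37 0;3 -15.6 -37 0;3 -15.6 -37 0;3 -15.6 -37 0;3 -15.6 -37 0;3 -15.6 -37 0;3 -15.6 -37 0;3 -15.6 -37 0;0 0 0 0"}}

```text
time_s: 2.43
eef_pos: [0.4311, 0.0299, 0.3599]
orientation: [-1.292, 1.157, 1.286]
ft_force: [-0.5, 0.1, 0.9]
grip_width: 0.605
```

```bash
python3 - <<'E'
from h import *
plan((0.4487,0.0022,0.20),np.radians(96.6))
c=robot.camera("wrist");save(c,"w1");print(robot.sense()["grip_width"],robot.sense()["time_s"])
print(robot.sense()["joint_positions"].round(2))
E
```

```text
grasp now [0.4314 0.0295 0.2049] xaxis [ 0.0019 -0.0027 -1.    ] jaw dir deg 96.23
tool shift mm [  5.  -14.2 -29. ]
turn needed -0.0064
turn -0.0064 check jaw 96.6 shift if turned first [  5.  -14.  -29.1]
0.6079721503904953 2.4833
[-0.21 -0.19  2.03 -0.    1.3  -1.89]
```

View pics/w1.png

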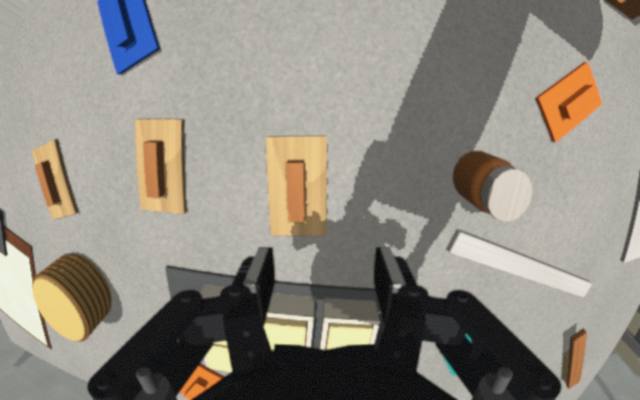

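```bash
cat > wm.py <<'E'
from h import *
def wcleat(c,box,z=0.028,fish=True,lo=(0,120,60),hi=(12,255,255)):
    hsv=cv2.cvtColor(c["image"],cv2.COLOR_RGB2HSV)
    return hsv
E
python3 - <<'E'
from h import *
c=robot.camera("wrist")
hsv=cv2.cvtColor(c["image"],cv2.COLOR_RGB2HSV)
for (u,v) in [(296,180),(280,160),(300,215),(292,210),(152,165)]: print(u,v,hsv[v,u],bp(c,(u,v),0.01,True).round(4))
# board outline
for z,lo,hi in [(0.01,(10,60,60),(25,255,255)),(0.028,(5,150,110),(14,255,255))]:
    m=cv2.inRange(hsv,lo,hi);m2=np.zeros_like(m);m2[120:245,255:335]=m[120:245,255:335]
    if z==0.01: m2=cv2.morphologyEx(m2,cv2.MORPH_CLOSE,np.ones((9,9)))
    vs,us=np.nonzero(m2);P=np.array([bp(c,(u,v),z,True)[:2] for u,v in zip(us,vs)],np.float32)
    r=cv2.minAreaRect(P*1000);w,v=np.linalg.eigh(np.cov(P.T));print(z,r,P.mean(0),np.degrees(np.arctan2(v[1,1],v[0,1])),np.sqrt(12*w)*1000)
# compare press in wrist
E
```

```text
296 180 [ 13 153 206] [0.4353 0.0025 0.01  ]
280 160 [ 18 107 222] [ 0.4154 -0.0163  0.01  ]
300 215 [ 13 152 178] [0.4745 0.0101 0.01  ]
292 210 [ 13 151 198] [0.4696 0.0009 0.01  ]
152 165 [ 13 150 195] [ 0.4338 -0.1694  0.01  ]
0.01 ((445.36309814453125, 0.42140960693359375), (111.89167785644531, 63.65581130981445), 6.2620158195495605) [0.4428334  0.00071829] -174.03376492823256 [ 63.8777461  111.45092779]
0.028 ((444.75372314453125, 1.469376564025879), (62.981689453125, 16.306608200073242), 6.8714399337768555) [0.4432064  0.00114125] -173.84708484627143 [15.51969726 62.14569018]
```

>>> {"op": "play_rows", "data": {"motion": "20 -6.1 -14.8 -0.006;30 -6.1 -14.8 0;35 0 0 0;30 0 0 0;20 0 0 0;0 0 0 0"}}

```text
time_s: 3.03
eef_pos: [0.4417, 0.0089, 0.2206]
orientation: [-1.293, 1.153, 1.307]
ft_force: [-1.2, -0.7, 0.4]
grip_width: 0.604
```

```bash
python3 - <<'E'
from h import *
plan((0.447,0.0015,0.032),np.radians(96.5))
c=robot.camera("wrist");save(c,"w2")
E
```

```text
grasp now [0.4403 0.0093 0.0656] xaxis [-0.0091  0.0026 -1.    ] jaw dir deg 97.04
tool shift mm [33.5 -6.  -8.7]
turn needed 0.0095
turn 0.0095 check jaw 96.5 shift if turned first [33.5 -6.1 -8.7]
```

View pics/w2.png

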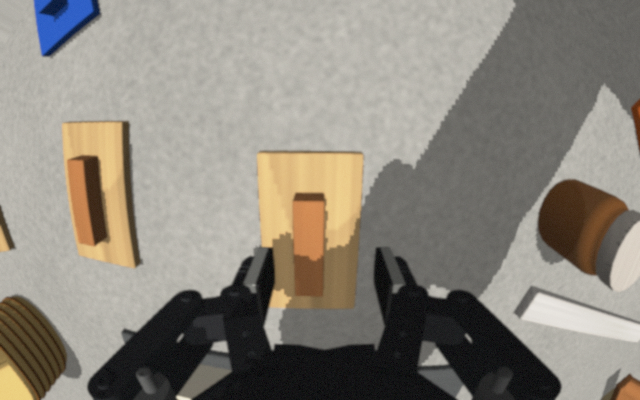

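>>> {"op": "play_rows", "data": {"motion": "10 -6 -8 0;0 0 0 0;0 0 0 0"}}

```text
time_s: 3.33
eef_pos: [0.4521, 0.0002, 0.2164]
orientation: [-1.3, 1.148, 1.296]
ft_force: [0.5, 0.0, 1.3]
grip_width: 0.606
```

```bash
python3 - <<'E'
from h import *
plan((0.447,0.0015,0.032),np.radians(96.5))
c=robot.camera("wrist");save(c,"w3")
E
```

```text
grasp now [4.525e-01 1.000e-04 6.140e-02] xaxis [ 2.1e-03 -5.0e-04 -1.0e+00] jaw dir deg 96.98
tool shift mm [29.3  5.3  2. ]
turn needed 0.0083
turn 0.0083 check jaw 96.5 shift if turned first [29.3  5.3  2. ]
```

View pics/w3.png

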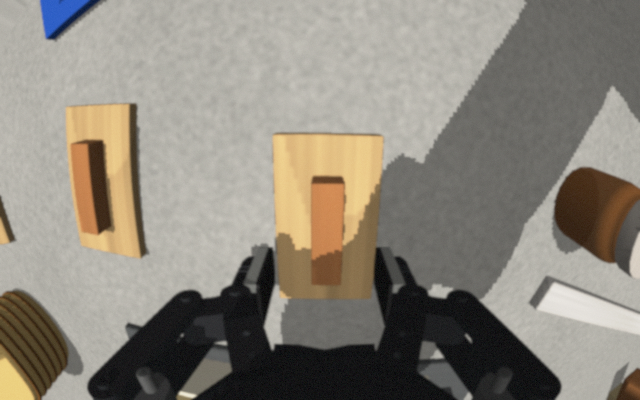

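>>> {"op": "play_rows", "data": {"motion": "10 5 2 0.008;10 0 0 0;9 0 0 0;0 0 0 0;0 0 0 0;0 0 0 0"}}

```text
time_s: 3.88
eef_pos: [0.4463, 0.0012, 0.1856]
orientation: [-1.292, 1.154, 1.292]
ft_force: [0.5, -0.5, -1.0]
grip_width: 0.607
```

>>> {"op": "play_rows", "data": {"motion": "0 0 0 0;0 0 0 0;0 0 0 0;0 0 0 0;0 0 0 0;0 0 0 0", "fingers": 255, "newtons": 60}}

```text
time_s: 4.38
eef_pos: [0.4467, 0.0011, 0.1863]
orientation: [-1.293, 1.153, 1.291]
ft_force: [-0.9, -0.0, 5.4]
grip_width: 0.19
```

```bash
python3 - <<'E'
from h import *
plan((0.447,0.0015,0.032),np.radians(96.5))
c=robot.camera("wrist");save(c,"w4")
E
```

```text
grasp now [0.4468 0.0011 0.0313] xaxis [ 1.1e-03 -4.0e-04 -1.0e+00] jaw dir deg 96.49
tool shift mm [-0.7 -0.2  0.4]
turn needed -0.0002
turn -0.0002 check jaw 96.5 shift if turned first [-0.7 -0.2  0.4]
```

View pics/w4.png

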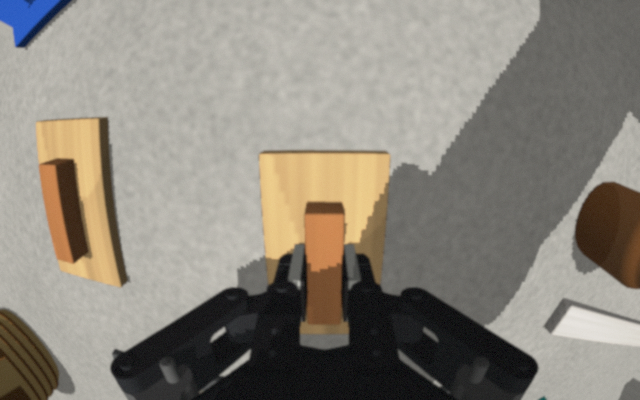

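>>> {"op": "play_rows", "data": {"motion": "-20 0 0 0;-35 0 0 0;-40 0 0 0;-25 0 0 0;0 0 0 0;0 0 0 0;0 0 0 0", "newtons": 90}}

```text
time_s: 5.02
eef_pos: [0.4455, 0.0015, 0.3042]
orientation: [-1.29, 1.155, 1.294]
ft_force: [-0.6, -0.7, -1.1]
grip_width: 0.183
```

```bash
python3 - <<'E'
from h import *
plan((0.644,0.0783,0.15),np.radians(90.8))
print(robot.sense()["ft_force"])
E
```

```text
grasp now [0.4451 0.0016 0.1492] xaxis [-2.5e-03  7.0e-04 -1.0e+00] jaw dir deg 96.49
tool shift mm [  -1.2 -206.3   53.8]
turn needed 0.0993
turn 0.0993 check jaw 90.8 shift if turned first [  -1.2 -199.9   74. ]
[-0.64782851 -0.65398849 -1.12148541]
```

>>> {"op": "play_rows", "data": {"motion": "0 0 0 0.099;0 -33 12 0;0 -33 12 0;0 -33 12 0;0 -33 12 0;0 -33 12 0;0 -33 12 0;0 0 0 0;0 0 0 0;0 0 0 0"}}

```text
time_s: 5.85
eef_pos: [0.6422, 0.076, 0.3028]
orientation: [-1.217, 1.206, 1.224]
ft_force: [-1.4, -0.1, -1.3]
grip_width: 0.18
```

```bash
python3 - <<'E'
from h import *
plan((0.644,0.0783,0.15),np.radians(90.8))
c=robot.camera("wrist");save(c,"w5")
c=robot.camera("top");save(c,"t5",(255,130,455,260),4);c=robot.camera("side");save(c,"s5",(200,140,360,300),4)
E
```

```text
grasp now [0.6414 0.0761 0.1478] xaxis [-5.2e-03  1.0e-04 -1.0e+00] jaw dir deg 90.82
tool shift mm [-2.2 -2.6  2.2]
turn needed 0.0004
turn 0.0004 check jaw 90.8 shift if turned first [-2.2 -2.6  2.2]
```

View pics/w5.png

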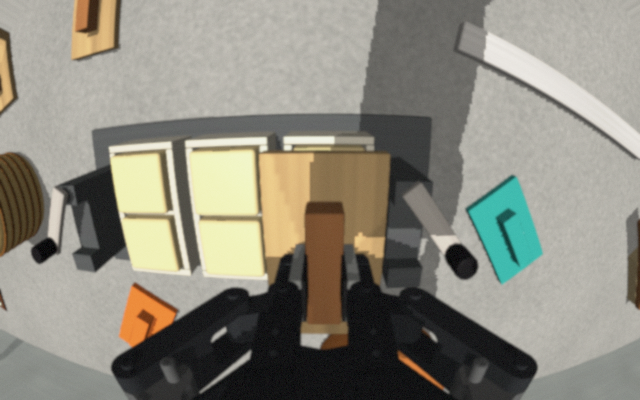

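View pics/s5.png

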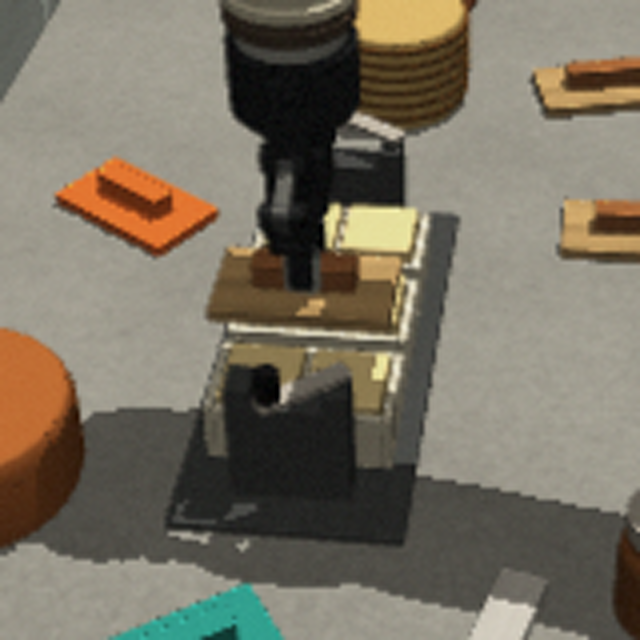

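```bash
python3 - <<'E'
from h import *
c=robot.camera("wrist");save(c,"w5z",(90,110,410,290),2.5)
for uv,z in [((188,140),.05),((274,137),.05),((283,136),.05),((375,137),.05),((110,147),.05),((177,141),.05),((261,153),.1265),((389,153),.1265),((268,278),.05),((135,270),.05)]: print(uv,bp(c,uv,z,True).round(4))
# predicted from top estimate
th=np.radians(.8);ct,st=np.cos(th),np.sin(th)
for k,yy in [(0,.078),(1,0),(2,-.078)]:
  for sx in(-60,60):
    for sy in (-33,33):
      x,y=sx/1e3,yy+sy/1e3
      print(k,sx,sy,proj(c,(.647+ct*x-st*y,.0018+st*x+ct*y,.05),True).round(1))
E
```

```text
(188, 140) [ 0.5879 -0.0302  0.05  ]
(274, 137) [0.5873 0.0382 0.05  ]
(283, 136) [0.5866 0.0448 0.05  ]
(375, 137) [0.5863 0.1117 0.05  ]
(110, 147) [ 0.5897 -0.1098  0.05  ]
(177, 141) [ 0.5883 -0.0401  0.05  ]
(261, 153) [0.5863 0.0439 0.1265]
(389, 153) [0.5854 0.1061 0.1265]
(268, 278) [0.7061 0.0282 0.05  ]
(135, 270) [ 0.7094 -0.1075  0.05  ]
0 -60 -33 [284.5 135.6]
0 -60 33 [375.4 135.9]
0 60 -33 [290.4 279. ]
0 60 33 [367.7 278.8]
1 -60 -33 [185.9 139.5]
1 -60 33 [268.3 136. ]
1 60 -33 [204.6 275.4]
1 60 33 [276.5 278.7]
2 -60 -33 [109.7 145.7]
2 -60 33 [172.6 140.4]
2 60 -33 [134.1 269.1]
2 60 33 [192.6 274.5]
```

View pics/w5z.png

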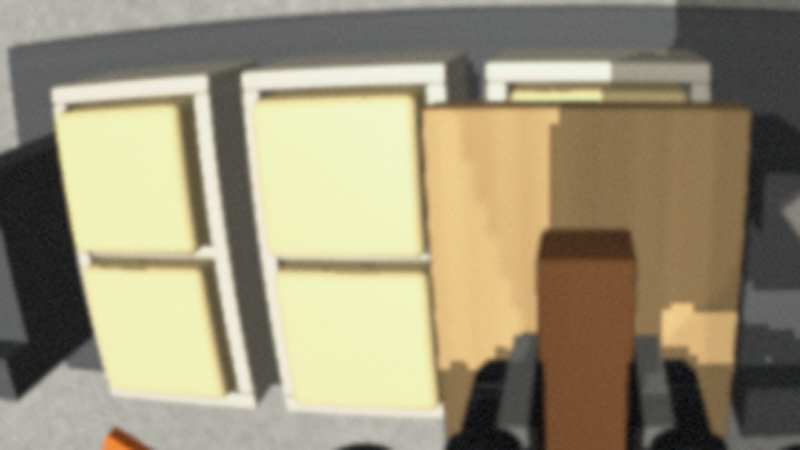

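>>> {"op": "play_rows", "data": {"motion": "10 -3.5 3 0;15 0 0 0;10 0 0 0;0 0 0 0;0 0 0 0;0 0 0 0;0 0 0 0;0 0 0 0"}}

```text
time_s: 6.72
eef_pos: [0.647, 0.0791, 0.2717]
orientation: [-1.22, 1.201, 1.218]
ft_force: [-0.3, 0.3, -1.6]
grip_width: 0.181
```

```bash
python3 - <<'E'
from h import *
plan((0.645,0.079,0.0813),np.radians(90.8))
c=robot.camera("wrist");save(c,"w6",(90,110,410,290),2.5)
c=robot.camera("side");save(c,"s6",(220,170,340,290),5)
E
```

```text
grasp now [0.6473 0.0791 0.1167] xaxis [ 1.7e-03 -1.0e-04 -1.0e+00] jaw dir deg 90.81
tool shift mm [35.4  2.3 -0. ]
turn needed 0.0002
turn 0.0002 check jaw 90.8 shift if turned first [35.4  2.3 -0. ]
```

View pics/w6.png

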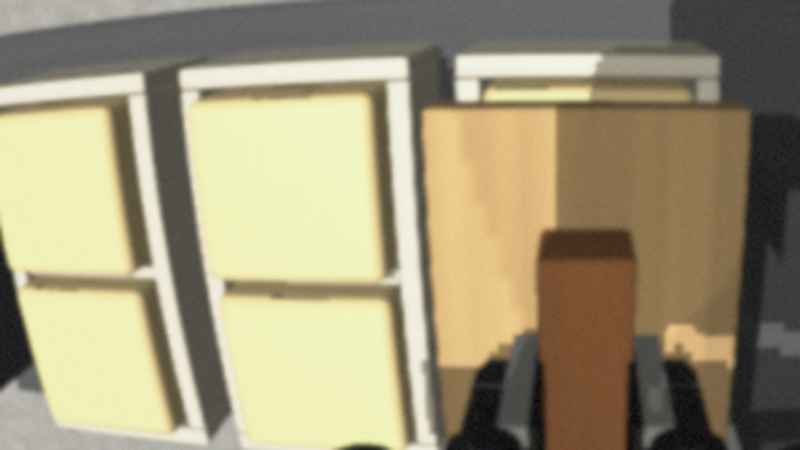

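View pics/s6.png

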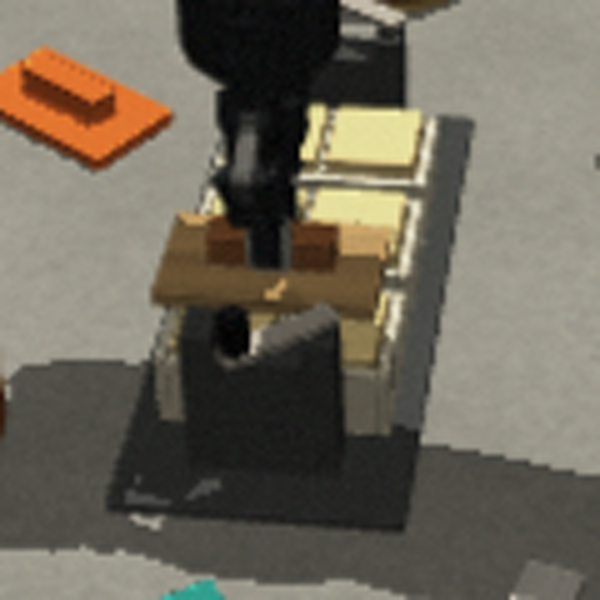

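```bash
python3 - <<'E'
from h import *
c=robot.camera("wrist")
for uv,z in [((272,132),.05),((378,132),.05),((258.8,152.4),.0954),((390,152.4),.0954)]: print(uv,bp(c,uv,z,True).round(4))
plan((0.645,0.079,0.0813),np.radians(90.8))
E
```

```text
(272, 132) [0.5856 0.0458 0.05  ]
(378, 132) [0.5846 0.111  0.05  ]
(258.8, 152.4) [0.5907 0.0468 0.0954]
(390, 152.4) [0.5898 0.1093 0.0954]
grasp now [0.6469 0.0791 0.1162] xaxis [ 8.e-04 -0.e+00 -1.e+00] jaw dir deg 90.81
tool shift mm [34.9  2.  -0.1]
turn needed 0.0002
turn 0.0002 check jaw 90.8 shift if turned first [34.9  2.  -0.1]
```

>>> {"op": "play_rows", "data": {"motion": "8 1.4 0.2 0;8 0 0 0;5 0 0 0;3 0 0 0;2 0 0 0;2 0 0 0;2 0 0 0;0 0 0 0"}}

```text
time_s: 7.53
eef_pos: [0.6454, 0.0793, 0.2412]
orientation: [-1.22, 1.202, 1.219]
ft_force: [-1.6, 0.3, 2.7]
grip_width: 0.187
```

```bash
python3 - <<'E'
from h import *
plan((0.6455,0.0793,0.0813),np.radians(90.8))
s=robot.sense();print(s["ft_force"],s["ft_torque"],s["grip_width"])
E
```

```text
grasp now [0.6455 0.0793 0.0862] xaxis [ 5.e-04 -0.e+00 -1.e+00] jaw dir deg 90.82
tool shift mm [ 4.9 -0.  -0. ]
turn needed 0.0003
turn 0.0003 check jaw 90.8 shift if turned first [ 4.9 -0.  -0. ]
[-1.56068123  0.30749509  2.70630554] [-0.02483709  0.24879658 -0.03792548] 0.1874461377010706
```

>>> {"op": "play_rows", "data": {"motion": "1.5 0 0 0;1.5 0 0 0;1 0 0 0;1 0 0 0;0 0 0 0;0 0 0 0"}}

```text
time_s: 8.03
eef_pos: [0.6455, 0.0793, 0.2364]
orientation: [-1.22, 1.202, 1.219]
ft_force: [-3.9, 0.3, 4.6]
grip_width: 0.185
```

```bash
python3 - <<'E'
from h import *
plan((0.6455,0.0793,0.0813),np.radians(90.8))
s=robot.sense();print(s["ft_force"],s["ft_torque"],s["grip_width"])
E
```

```text
grasp now [0.6456 0.0793 0.0814] xaxis [ 9.e-04 -1.e-04 -1.e+00] jaw dir deg 90.82
tool shift mm [0.1 0.1 0. ]
turn needed 0.0003
turn 0.0003 check jaw 90.8 shift if turned first [0.1 0.1 0. ]
[-3.93494626  0.26955759  4.61723622] [-0.03252184  0.43776777  0.05313885] 0.18479251369907027
```

Continue until the force rises firmly (rim contact).

>>> {"op": "play_rows", "data": {"motion": "1 0 0 0;1 0 0 0;0 0 0 0;0 0 0 0"}}

```text
time_s: 8.37
eef_pos: [0.6456, 0.0794, 0.2364]
orientation: [-1.22, 1.202, 1.219]
ft_force: [-9.4, 0.5, 15.7]
grip_width: 0.183
```

```bash
python3 - <<'E'
from h import *
plan((0.6455,0.0793,0.0813),np.radians(90.8))
s=robot.sense();print(s["ft_force"],s["ft_torque"],s["grip_width"])
c=robot.camera("wrist");save(c,"w7",(90,110,410,290),2.5)
c=robot.camera("side");save(c,"s7",(220,170,340,290),5)
E
```

```text
grasp now [0.6457 0.0793 0.0814] xaxis [ 5.e-04 -3.e-04 -1.e+00] jaw dir deg 90.83
tool shift mm [ 0.1  0.2 -0. ]
turn needed 0.0005
turn 0.0005 check jaw 90.8 shift if turned first [ 0.1  0.2 -0. ]
[-9.36953047  0.47031048 15.72858064] [ 0.00814089  1.49293127 -0.01135596] 0.18293142920901728
```

View pics/w7.png

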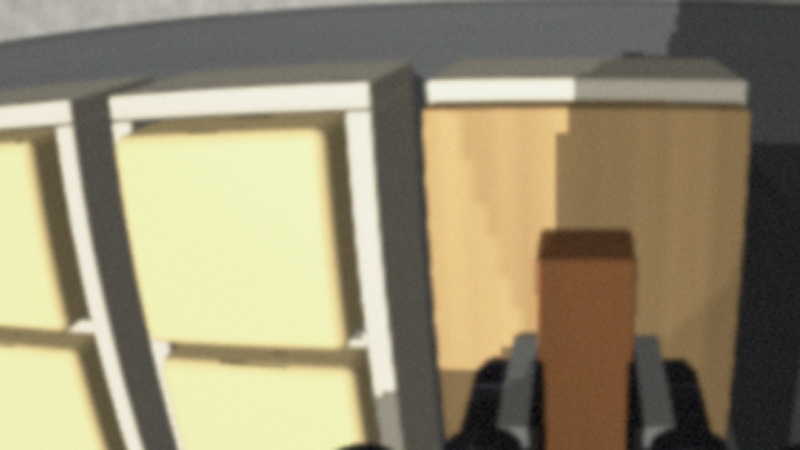

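View pics/s7.png

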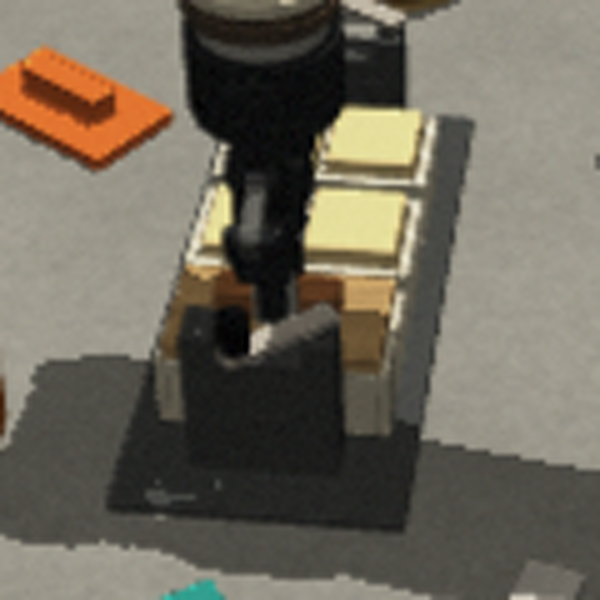

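>>> {"op": "play_rows", "data": {"motion": "-1.5 0 0 0;0 0 0 0;0 0 0 0;0 0 0 0", "fingers": 140}}

```text
time_s: 8.8
eef_pos: [0.6452, 0.0792, 0.2347]
orientation: [-1.219, 1.203, 1.22]
ft_force: [0.3, 0.2, -0.1]
grip_width: 0.455
```

>>> {"op": "play_rows", "data": {"motion": "-15 0 0 0;-35 0 0 0;-30 0 0 0;0 0 0 0;0 0 0 0;0 0 0 0"}}

```text
time_s: 9.3
eef_pos: [0.645, 0.0793, 0.3143]
orientation: [-1.219, 1.203, 1.22]
ft_force: [0.1, 0.8, -0.4]
grip_width: 0.452
```

```bash
python3 - <<'E'
from h import *
s=robot.sense();print(s["ft_force"],s["grip_width"])
plan((0.439,-0.1637,0.15),np.radians(91))
c=robot.camera("wrist");save(c,"w8",(90,110,410,290),2.5)
c=robot.camera("side");save(c,"s8",(220,170,340,290),5)
E
```

```text
[ 0.1181959   0.78561158 -0.35333785] 0.452328328075017
grasp now [0.6449 0.0793 0.1593] xaxis [-0.001  0.    -1.   ] jaw dir deg 90.81
tool shift mm [   9.5  209.3 -240.1]
turn needed -0.0033
turn -0.0033 check jaw 91.0 shift if turned first [   9.5  210.1 -239.4]
```

View pics/w8.png

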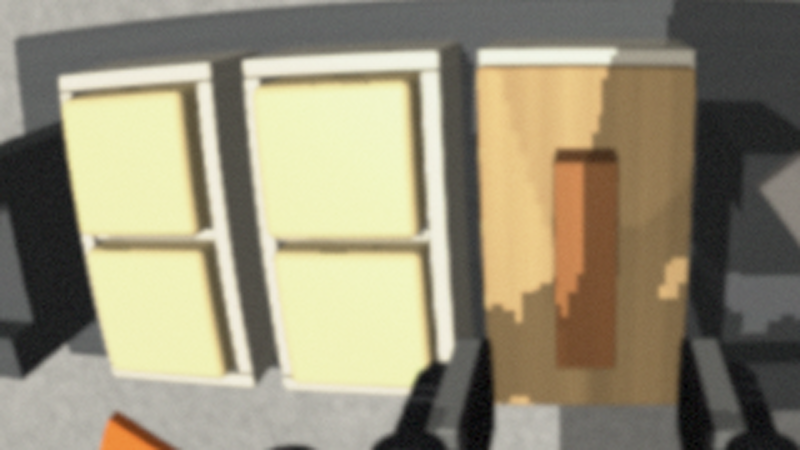

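View pics/s8.png

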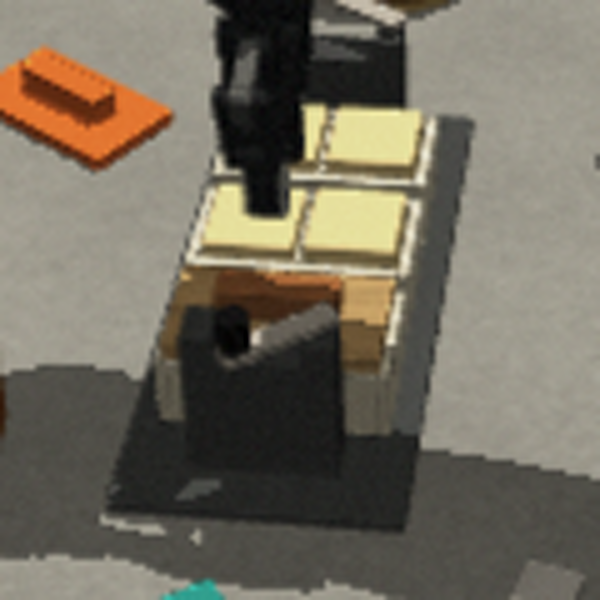

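```bash
python3 - <<'E'
from h import *
c=robot.camera("wrist")
for uv,z in [((281.2,129.2),.05),((367.6,129.2),.05),((281.2,136.4),.06),((367.6,136.4),.06),((289.2,271.2),.06),((361,272),.06),((187.6,135.2),.05),((203.6,264.5),.05)]: print(uv,bp(c,uv,z,True).round(4))
c=robot.camera("top");save(c,"t8",(255,130,375,200),6)
E
```

```text
(281.2, 129.2) [0.5843 0.0461 0.05  ]
(367.6, 129.2) [0.5833 0.1108 0.05  ]
(281.2, 136.4) [0.5886 0.0474 0.06  ]
(367.6, 136.4) [0.5877 0.1095 0.06  ]
(289.2, 271.2) [0.699  0.0508 0.06  ]
(361, 272) [0.699  0.1107 0.06  ]
(187.6, 135.2) [ 0.5869 -0.0304  0.05  ]
(203.6, 264.5) [ 0.7027 -0.0293  0.05  ]
```

View pics/t8.png

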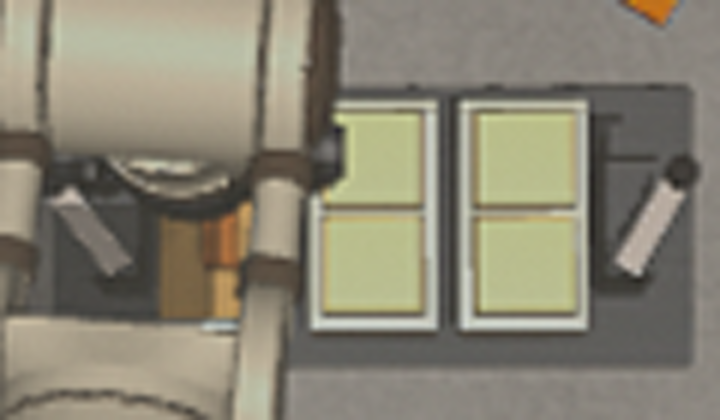

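>>> {"op": "play_rows", "data": {"motion": "0 26.4 -30 0;0 26.4 -30 0;0 26.4 -30 0;0 26.4 -30 0;10 26.4 -30 0;20 26.4 -30 0;25 26.4 -29.5 0;25 26.4 -29.5 0;0 0 0 0;0 0 0 0"}}

```text
time_s: 10.33
eef_pos: [0.4433, -0.1546, 0.2402]
orientation: [-1.213, 1.205, 1.221]
ft_force: [1.2, -0.2, 0.3]
grip_width: 0.452
```

>>> {"op": "play_rows", "data": {"motion": "0 0 0 0;0 0 0 0"}}

```text
time_s: 10.5
eef_pos: [0.4459, -0.1537, 0.2429]
orientation: [-1.222, 1.201, 1.219]
ft_force: [0.4, 1.0, -0.1]
grip_width: 0.451
```

```bash
python3 - <<'E'
from h import *
plan((0.4375,-0.1637,0.032),np.radians(91))
c=robot.camera("wrist");save(c,"w9")
E
```

```text
grasp now [ 0.4462 -0.1538  0.0879] xaxis [ 1.6e-03 -7.0e-04 -1.0e+00] jaw dir deg 90.88
tool shift mm [55.9  8.9 -9.7]
turn needed -0.0021
turn -0.0021 check jaw 91.0 shift if turned first [55.9  8.9 -9.7]
```

View pics/w9.png

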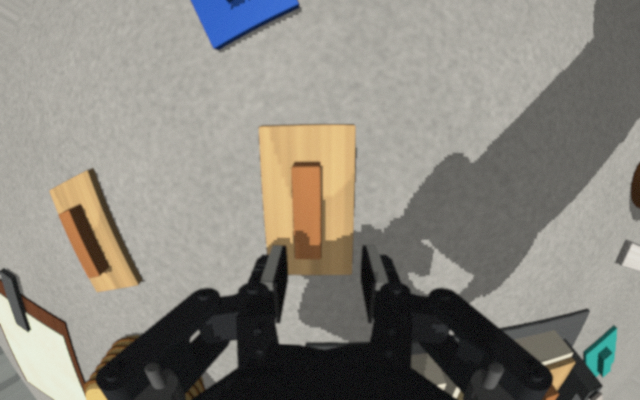

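```bash
python3 - <<'E'
from h import *
c=robot.camera("wrist")
P=[bp(c,uv,.01,True) for uv in [(259.5,125),(355.5,124),(267,275),(352.5,275)]]
print(np.round(P,4),np.mean(P,0))
E
```

```text
[[ 0.3814 -0.1974  0.01  ]
 [ 0.3802 -0.1349  0.01  ]
 [ 0.4939 -0.1972  0.01  ]
 [ 0.4922 -0.1317  0.01  ]] [ 0.43690809 -0.16528669  0.01      ]
```

>>> {"op": "play_rows", "data": {"motion": "0 9.4 -10.5 -0.001;10 0 0 0;15 0 0 0;15 0 0 0;10 0 0 0;6 0 0 0;0 0 0 0;0 0 0 0;0 0 0 0"}}

```text
time_s: 11.35
eef_pos: [0.4362, -0.1648, 0.1867]
orientation: [-1.222, 1.202, 1.219]
ft_force: [0.2, 0.4, -0.4]
grip_width: 0.449
```

>>> {"op": "play_rows", "data": {"motion": "0 0 0 0;0 0 0 0;0 0 0 0;0 0 0 0;0 0 0 0", "fingers": 255}}

```text
time_s: 11.77
eef_pos: [0.4361, -0.165, 0.1871]
orientation: [-1.222, 1.202, 1.219]
ft_force: [-2.1, 0.7, 6.0]
grip_width: 0.181
```

```bash
python3 - <<'E'
from h import *
plan((0.437,-0.1645,0.032),np.radians(91))
E
```

```text
grasp now [ 0.4363 -0.1652  0.0321] xaxis [ 1.3e-03 -9.0e-04 -1.0e+00] jaw dir deg 90.87
tool shift mm [ 0.1 -0.7  0.7]
turn needed -0.0022
turn -0.0022 check jaw 91.0 shift if turned first [ 0.1 -0.7  0.7]
```

>>> {"op": "play_rows", "data": {"motion": "-20 0 0 0;-35 0 0 0;-35 0 0 0;-28 -10 8 0;0 -30 23 0;0 -30 23 0;0 -30 23 0;0 -30 23 0;0 -30 23 0;0 -30 23 0"}}

```text
time_s: 12.6
eef_pos: [0.6245, -0.0143, 0.3037]
orientation: [-1.22, 1.202, 1.221]
ft_force: [0.4, -1.0, -1.2]
grip_width: 0.181
```

>>> {"op": "play_rows", "data": {"motion": "0 -22 17 0;0 0 0 0;0 0 0 0;0 0 0 0;0 0 0 0"}}

```text
time_s: 13.02
eef_pos: [0.6445, 0.0008, 0.3038]
orientation: [-1.219, 1.203, 1.22]
ft_force: [-0.6, 0.8, -1.3]
grip_width: 0.182
```

```bash
python3 - <<'E'
from h import *
plan((0.6458,0.0013,0.082),np.radians(90.8))
c=robot.camera("wrist");save(c,"w10",(90,110,490,310),2)
E
```

```text
grasp now [0.6443 0.0008 0.1488] xaxis [-1.e-03 -1.e-04 -1.e+00] jaw dir deg 90.81
tool shift mm [66.8 -1.6  0.5]
turn needed 0.0003
turn 0.0003 check jaw 90.8 shift if turned first [66.8 -1.6  0.5]
```

View pics/w10.png

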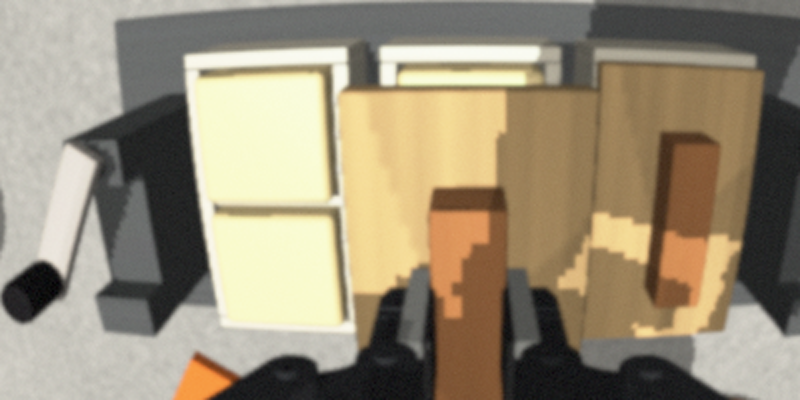

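>>> {"op": "play_rows", "data": {"motion": "20 -1.5 0.5 0;20 0 0 0;8 0 0 0;5 0 0 0;3 0 0 0;2 0 0 0;2 0 0 0;2 0 0 0;1 0 0 0;0 0 0 0"}}

```text
time_s: 13.9
eef_pos: [0.6471, 0.0018, 0.2419]
orientation: [-1.222, 1.201, 1.219]
ft_force: [-1.4, -1.1, 3.8]
grip_width: 0.181
```

```bash
python3 - <<'E'
from h import *
plan((0.6458,0.0013,0.082),np.radians(90.8))
s=robot.sense();print(s["ft_force"],s["ft_torque"],s["grip_width"])
E
```

```text
grasp now [0.6474 0.0017 0.0869] xaxis [ 2.e-03 -7.e-04 -1.e+00] jaw dir deg 90.87
tool shift mm [ 4.9  1.6 -0.4]
turn needed 0.0013
turn 0.0013 check jaw 90.8 shift if turned first [ 4.9  1.6 -0.4]
[-1.39937523 -1.08515253  3.78489462] [-0.20576314  0.23374025 -0.01288046] 0.18137091508293027
```

>>> {"op": "play_rows", "data": {"motion": "1 1 -0.3 0;1.5 0 0 0;1.5 0 0 0;1 0 0 0;1 0 0 0;1 0 0 0;0 0 0 0;0 0 0 0"}}

```text
time_s: 14.57
eef_pos: [0.6467, 0.0017, 0.2371]
orientation: [-1.222, 1.2, 1.218]
ft_force: [-2.8, 1.5, 18.2]
grip_width: 0.182
```

```bash
python3 - <<'E'
from h import *
plan((0.6458,0.0013,0.082),np.radians(90.8))
s=robot.sense();print(s["ft_force"],s["ft_torque"],s["grip_width"])
E
```

```text
grasp now [0.6471 0.0016 0.0821] xaxis [ 2.9e-03 -5.0e-04 -1.0e+00] jaw dir deg 90.88
tool shift mm [ 0.1  1.3 -0.3]
turn needed 0.0014
turn 0.0014 check jaw 90.8 shift if turned first [ 0.1  1.3 -0.3]
[-2.84260361  1.5179371  18.24588384] [ 0.175946    0.5381615  -0.03255151] 0.1815474668186712
```

>>> {"op": "play_rows", "data": {"motion": "0.7 0 0 0;0 0 0 0;-2 0 0 0;0 0 0 0"}}

```text
time_s: 14.9
eef_pos: [0.6464, 0.0017, 0.2371]
orientation: [-1.222, 1.2, 1.218]
ft_force: [0.0, 1.0, 11.6]
grip_width: 0.183
```

>>> {"op": "play_rows", "data": {"motion": "0 0 0 0;0 0 0 0;0 0 0 0;-15 0 0 0;-35 0 0 0;-30 0 0 0;0 0 0 0;0 0 0 0;0 0 0 0", "fingers": 140}}

```text
time_s: 15.65
eef_pos: [0.6452, 0.0018, 0.314]
orientation: [-1.219, 1.203, 1.222]
ft_force: [0.0, -0.3, -0.5]
grip_width: 0.449
```

```bash
python3 - <<'E'
from h import *
s=robot.sense();print(s["ft_force"],s["grip_width"])
plan((0.4725,-0.366,0.085),np.radians(106.5))
c=robot.camera("wrist");save(c,"w11",(90,110,490,310),2)
c=robot.camera("side");save(c,"s11",(220,170,340,290),5)
E
```

```text
[ 0.00266662 -0.25714736 -0.49731286] 0.4490685505019092
grasp now [0.6448 0.0018 0.159 ] xaxis [-2.3e-03  4.0e-04 -1.0e+00] jaw dir deg 90.87
tool shift mm [  74.3  177.7 -365.2]
turn needed -0.2728
turn -0.2728 check jaw 106.5 shift if turned first [  74.3  269.6 -303.8]
```

View pics/w11.png

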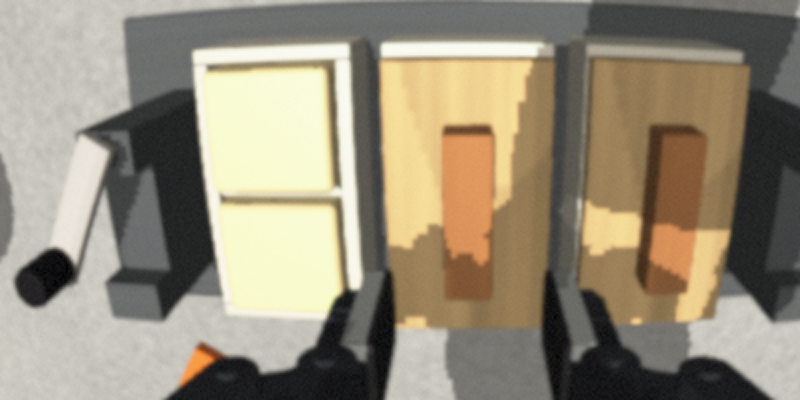

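View pics/s11.png

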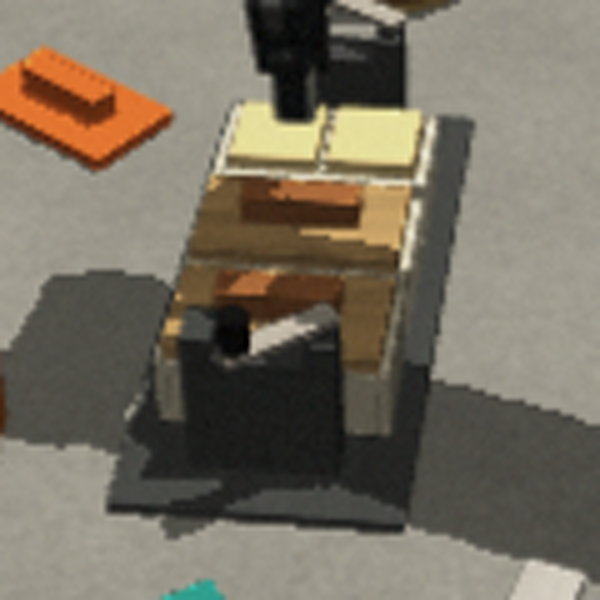

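>>> {"op": "play_rows", "data": {"motion": "0 0 0 -0.09;0 0 0 -0.09;0 0 0 -0.092;0 27 -30.4 0;0 27 -30.4 0;0 27 -30.4 0;0 27 -30.4 0;0 27 -30.4 0;0 27 -30.4 0;0 27 -30.4 0"}}

```text
time_s: 16.58
eef_pos: [0.5231, -0.2571, 0.3136]
orientation: [-1.415, 1.059, 1.42]
ft_force: [0.8, -0.9, -0.4]
grip_width: 0.45
```

>>> {"op": "play_rows", "data": {"motion": "20 27 -30.4 0;25 25 -28 0;20 10 -10 0;0 0 0 0;0 0 0 0;0 0 0 0;0 0 0 0"}}

```text
time_s: 17.17
eef_pos: [0.4882, -0.3327, 0.2549]
orientation: [-1.42, 1.058, 1.417]
ft_force: [0.8, -0.5, -0.0]
grip_width: 0.445
```

```bash
python3 - <<'E'
from h import *
plan((0.4725,-0.366,0.032),np.radians(106.5))
c=robot.camera("wrist");save(c,"w12")
E
```

```text
grasp now [ 0.4884 -0.3328  0.0999] xaxis [ 1.3e-03 -9.0e-04 -1.0e+00] jaw dir deg 106.55
tool shift mm [ 68.   24.8 -27.2]
turn needed 0.0009
turn 0.0009 check jaw 106.5 shift if turned first [ 68.   24.8 -27.2]
```

View pics/w12.png

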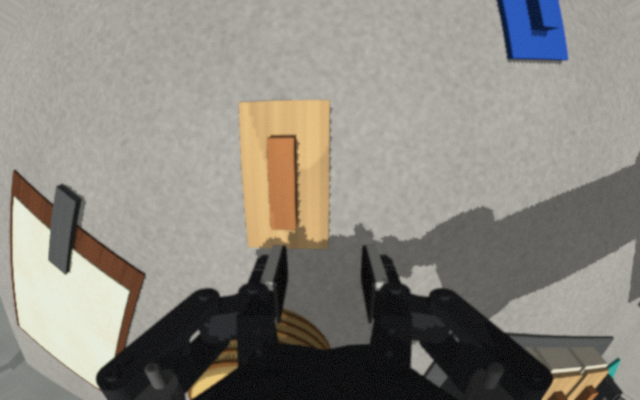

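```bash
python3 - <<'E'
from h import *
c=robot.camera("wrist")
P=np.array([bp(c,uv,.01,True) for uv in [(239,102),(330,100),(248,247),(329,247)]])
print(np.round(P,4),np.mean(P,0)); d=P[2]+P[3]-P[0]-P[1];print(np.degrees(np.arctan2(d[1],d[0])),np.linalg.norm(d)/2)
plan(np.r_[P.mean(0)[:2],.032],np.radians(106.5))
E
```

```text
[[ 0.4271 -0.4131  0.01  ]
 [ 0.4094 -0.3526  0.01  ]
 [ 0.5333 -0.3823  0.01  ]
 [ 0.5143 -0.3215  0.01  ]] [ 0.47104727 -0.36736106  0.01      ]
16.338161223195023 0.10997746952901699
grasp now [ 0.4884 -0.333   0.1001] xaxis [ 0.0015 -0.0014 -1.    ] jaw dir deg 106.56
tool shift mm [ 68.1  26.5 -27.9]
turn needed 0.0011
turn 0.0011 check jaw 106.5 shift if turned first [ 68.1  26.5 -27.9]
```

>>> {"op": "play_rows", "data": {"motion": "5 13 -14 0;10 13 -14 0;20 0 0 0;20 0 0 0;8 0 0 0;5 0 0 0;0 0 0 0;0 0 0 0;0 0 0 0"}}

```text
time_s: 18.02
eef_pos: [0.4709, -0.368, 0.1873]
orientation: [-1.42, 1.06, 1.416]
ft_force: [-0.4, -0.2, -0.5]
grip_width: 0.45
```

>>> {"op": "play_rows", "data": {"motion": "0 0 0 0;0 0 0 0;0 0 0 0;0 0 0 0;0 0 0 0", "fingers": 255}}

```text
time_s: 18.43
eef_pos: [0.4707, -0.3682, 0.1873]
orientation: [-1.419, 1.06, 1.416]
ft_force: [-0.1, -0.2, 6.8]
grip_width: 0.184
```

```bash
python3 - <<'E'
from h import *
plan((0.6470,-0.0767,0.15),np.radians(90.8))
E
```

```text
grasp now [ 0.4709 -0.3684  0.0323] xaxis [ 0.0014 -0.0015 -1.    ] jaw dir deg 106.46
tool shift mm [-117.9 -251.6  229.7]
turn needed 0.2732
turn 0.2732 check jaw 90.8 shift if turned first [-117.9 -180.3  289.1]
```

>>> {"op": "play_rows", "data": {"motion": "-20 0 0 0;-35 0 0 0;-40 0 0 0;-40 0 0 0.09;-15 0 0 0.09;0 0 0 0.093;0 -20 32 0;0 -20 32 0;0 -20 32 0;0 -20 32 0"}}

```text
time_s: 19.27
eef_pos: [0.5487, -0.2372, 0.3356]
orientation: [-1.219, 1.203, 1.22]
ft_force: [1.3, -0.2, -0.5]
grip_width: 0.185
```

>>> {"op": "play_rows", "data": {"motion": "0 -20 32 0;0 -20 32 0;0 -20 32 0;0 -20 32 0;0 -20 32 0;0 0 0 0;0 0 0 0;0 0 0 0;0 0 0 0"}}

```text
time_s: 20.02
eef_pos: [0.6457, -0.0781, 0.3355]
orientation: [-1.218, 1.204, 1.219]
ft_force: [0.3, -1.1, -0.4]
grip_width: 0.178
```

```bash
python3 - <<'E'
from h import *
plan((0.6473,-0.0767,0.082),np.radians(90.8))
print(robot.sense()["grip_width"])
c=robot.camera("wrist");save(c,"w13",(90,110,490,310),2)
E
```

```text
grasp now [ 0.6455 -0.0782  0.1805] xaxis [-8.e-04 -1.e-04 -1.e+00] jaw dir deg 90.75
tool shift mm [98.5 -1.9  1.4]
turn needed -0.0009
turn -0.0009 check jaw 90.8 shift if turned first [98.5 -1.9  1.4]
0.1776468504265548
```

View pics/w13.png

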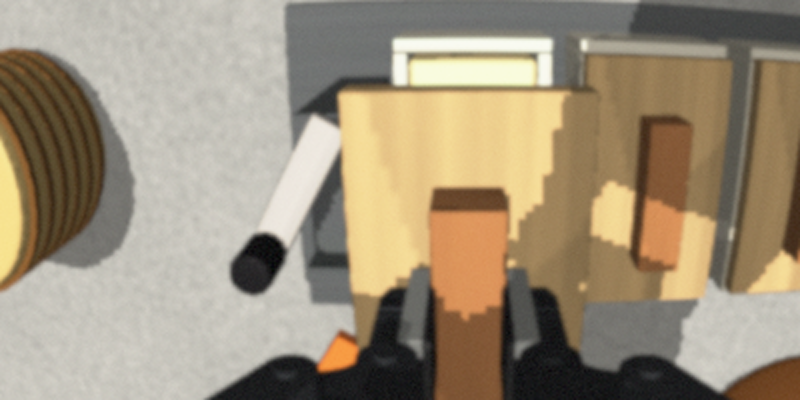

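>>> {"op": "play_rows", "data": {"motion": "20 -1.5 1.4 0;30 0 0 0;25 0 0 0;8 0 0 0;4 0 0 0;2 0 0 0;2 0 0 0;2 0 0 0;0 0 0 0;0 0 0 0"}}

```text
time_s: 20.9
eef_pos: [0.6483, -0.0763, 0.2449]
orientation: [-1.222, 1.201, 1.217]
ft_force: [-0.8, -1.6, 4.4]
grip_width: 0.186
```

```bash
python3 - <<'E'
from h import *
plan((0.6471,-0.0767,0.082),np.radians(90.8))
s=robot.sense();print(s["ft_force"],s["ft_torque"],s["grip_width"])
E
```

```text
grasp now [ 0.6488 -0.0765  0.0899] xaxis [ 0.0031 -0.0016 -1.    ] jaw dir deg 90.82
tool shift mm [ 7.9  1.8 -0.1]
turn needed 0.0003
turn 0.0003 check jaw 90.8 shift if turned first [ 7.9  1.8 -0.1]
[-0.75812753 -1.57702584  4.43937296] [-0.3004928   0.28368108 -0.01198651] 0.1861590933998566
```

>>> {"op": "play_rows", "data": {"motion": "1.5 1 0 0;1.5 0 0 0;1.5 0 0 0;1 0 0 0;1 0 0 0;1 0 0 0;1 0 0 0;1 0 0 0;0 0 0 0;0 0 0 0"}}

```text
time_s: 21.73
eef_pos: [0.648, -0.0762, 0.2373]
orientation: [-1.224, 1.2, 1.215]
ft_force: [-3.3, -0.4, 14.1]
grip_width: 0.184
```

```bash
python3 - <<'E'
from h import *
plan((0.6471,-0.0767,0.082),np.radians(90.8))
s=robot.sense();print(s["ft_force"],s["ft_torque"],s["grip_width"])
E
```

```text
grasp now [ 0.6488 -0.0765  0.0823] xaxis [ 0.0051 -0.0019 -1.    ] jaw dir deg 90.82
tool shift mm [ 0.3  1.7 -0.1]
turn needed 0.0004
turn 0.0004 check jaw 90.8 shift if turned first [ 0.3  1.7 -0.1]
[-3.29823049 -0.39000885 14.09070033] [-0.05968608  0.67282162 -0.03838678] 0.18425247104360792
```

>>> {"op": "play_rows", "data": {"motion": "0.8 0 0 0;0 0 0 0;-1.5 0 0 0;0 0 0 0"}}

```text
time_s: 22.07
eef_pos: [0.6479, -0.0762, 0.2373]
orientation: [-1.224, 1.2, 1.215]
ft_force: [-1.8, -1.4, 11.1]
grip_width: 0.185
```

>>> {"op": "play_rows", "data": {"motion": "0 0 0 0;0 0 0 0;0 0 0 0;-15 0 0 0;-35 0 0 0;-30 0 0 0;0 0 0 0;0 0 0 0;0 0 0 0", "fingers": 140}}

```text
time_s: 22.82
eef_pos: [0.6463, -0.0756, 0.3131]
orientation: [-1.219, 1.203, 1.221]
ft_force: [-0.6, 0.2, -0.3]
grip_width: 0.449
```

```bash
python3 - <<'E'
from h import *
plan((0.6471,-0.0767,0.082),np.radians(90.8))
c=robot.camera("wrist");save(c,"w14",(90,110,490,310),2)
c=robot.camera("side");save(c,"s14",(220,150,340,290),4)
c=robot.camera("top");save(c,"t14",(150,130,390,260),3)
E
```

```text
grasp now [ 0.646  -0.0755  0.1581] xaxis [-1.4e-03  6.0e-04 -1.0e+00] jaw dir deg 90.82
tool shift mm [76.1 -1.1 -1.2]
turn needed 0.0003
turn 0.0003 check jaw 90.8 shift if turned first [76.1 -1.1 -1.2]
```

View pics/w14.png

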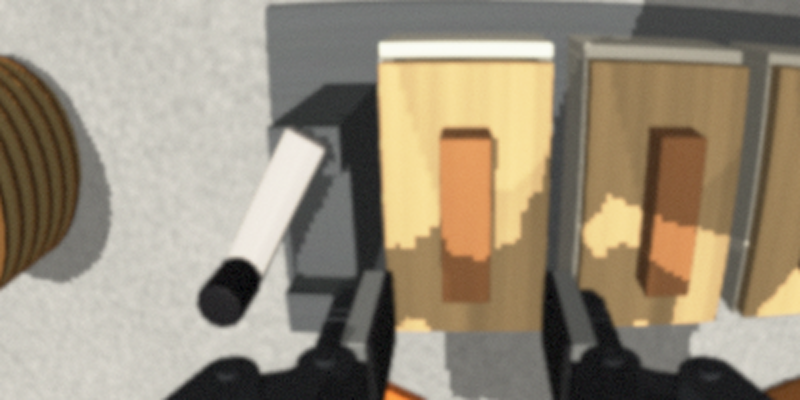

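View pics/s14.png

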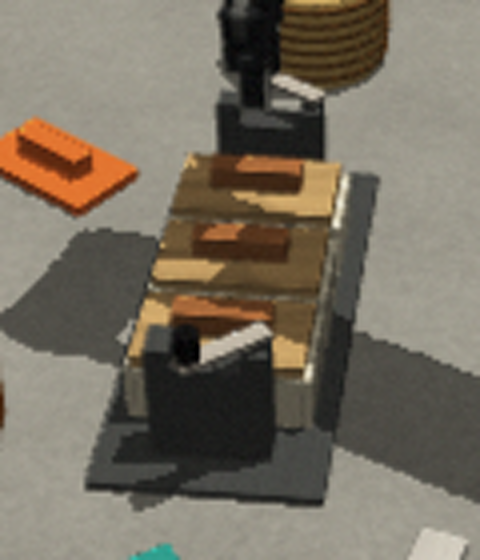

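View pics/t14.png

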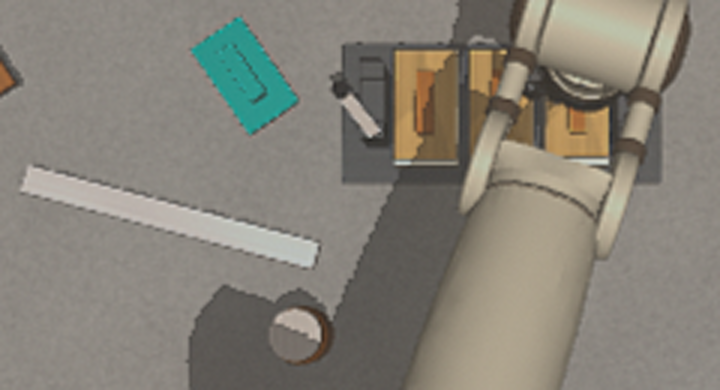

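>>> {"op": "play_rows", "data": {"motion": "0 12 -1 0;10 11 0 0;20 0 0 0;15 0 0 0;8 0 0 0;4 0 0 0;2 0 0 0;2 0 0 0;1 0 0 0;0 0 0 0", "fingers": 255}}

```text
time_s: 23.8
eef_pos: [0.6239, -0.0772, 0.2526]
orientation: [-1.22, 1.202, 1.219]
ft_force: [0.1, 0.1, -0.7]
grip_width: -0.001
```

```bash
python3 - <<'E'
from h import *
plan((0.623,-0.0767,0.078),np.radians(90.8),tip=True)
s=robot.sense();print(s["ft_force"],s["grip_width"])
E
```

```text
grasp now [ 0.6241 -0.0772  0.0796] xaxis [ 1.e-03 -3.e-04 -1.e+00] jaw dir deg 90.82
tool shift mm [1.6 1.1 0.6]
turn needed 0.0003
turn 0.0003 check jaw 90.8 shift if turned first [1.6 1.1 0.6]
[ 0.07446724  0.09394122 -0.65666916] -0.0012113730899802738
```

>>> {"op": "play_rows", "data": {"motion": "1 0 0 0;1 0 0 0;1 0 0 0;0.5 0 0 0;0 0 0 0;0 0 0 0"}}

```text
time_s: 24.3
eef_pos: [0.6241, -0.0772, 0.2514]
orientation: [-1.221, 1.202, 1.219]
ft_force: [-5.6, 1.8, 13.5]
grip_width: 0.003
```

>>> {"op": "play_rows", "data": {"motion": "-4 0 0 0;-4 0 0 0;0 -25 0 0;0 -25 0 0;2 0 0 0;3 0 0 0;3 0 0 0;0 0 0 0;0 0 0 0"}}

```text
time_s: 25.05
eef_pos: [0.6738, -0.0764, 0.2514]
orientation: [-1.222, 1.201, 1.217]
ft_force: [-1.7, 1.6, 11.8]
grip_width: 0.003
```

>>> {"op": "play_rows", "data": {"motion": "-10 0 0 0;-5 0 26 0;0 0 26 0;0 0 26 0;5 0 0 0;5 0 0 0;3 0 0 0;2 0 0 0;0 0 0 0;0 0 0 0"}}

```text
time_s: 25.88
eef_pos: [0.6722, 0.0013, 0.2514]
orientation: [-1.217, 1.203, 1.221]
ft_force: [-9.9, 6.0, 18.3]
grip_width: -0.001
```

>>> {"op": "play_rows", "data": {"motion": "-6 0 0 0;-4 0 0 0;0 25 0 0;0 25 0 0;4 0 0 0;3 0 0 0;3 0 0 0;0 0 0 0;0 0 0 0"}}

```text
time_s: 26.63
eef_pos: [0.6232, 0.0001, 0.2513]
orientation: [-1.22, 1.204, 1.22]
ft_force: [-10.9, 0.6, 18.1]
grip_width: -0.003
```

>>> {"op": "play_rows", "data": {"motion": "-10 0 0 0;-5 0 26 0;0 0 26 0;0 0 26 0;5 0 0 0;5 0 0 0;3 0 0 0;2 0 0 0;0 0 0 0;0 0 0 0"}}

```text
time_s: 27.47
eef_pos: [0.6221, 0.0784, 0.2514]
orientation: [-1.218, 1.202, 1.219]
ft_force: [-9.0, 4.4, 18.0]
grip_width: 0.001
```

>>> {"op": "play_rows", "data": {"motion": "-6 0 0 0;-4 0 0 0;0 -25 0 0;0 -25 0 0;4 0 0 0;3 0 0 0;3 0 0 0;0 0 0 0;0 0 0 0"}}

```text
time_s: 28.22
eef_pos: [0.672, 0.0786, 0.2515]
orientation: [-1.222, 1.201, 1.216]
ft_force: [-0.9, -1.0, 12.5]
grip_width: -0.0
```

>>> {"op": "play_rows", "data": {"motion": "-30 0 0 0;-35 0 0 0;-35 10 0 0;0 10 0 0;0 0 0 0;0 0 0 0;0 0 0 0", "fingers": 165}}

```text
time_s: 28.8
eef_pos: [0.6508, 0.079, 0.3464]
orientation: [-1.217, 1.205, 1.222]
ft_force: [0.1, 1.2, -0.6]
grip_width: 0.349
```

```bash
python3 - <<'E'
from h import *
s=robot.sense();print(s["joint_positions"].round(2),s["grip_width"])
plan((.65,.16,.125))
c=robot.camera("wrist");save(c,"w15")
t=robot.camera("top");save(t,"t15",(250,130,390,200),5)
for z in [("left"),("right")]:
  print([(np.round(d["uv"],1),d["confidence"],bp(c,d["uv"],.128,True).round(4)) for d in robot.search_frame(c,"knob_"+z)])
  print([(np.round(d["uv"],1),d["confidence"],bp(t,d["uv"],.128).round(4)) for d in robot.search_frame(t,"knob_"+z)])
E
```

```text
[-0.06  0.41  1.41 -0.    1.33 -1.65] 0.34945505661493076
grasp now [0.6502 0.079  0.1914] xaxis [-3.6e-03  1.0e-04 -1.0e+00] jaw dir deg 90.79
tool shift mm [66.4 -1.1 81. ]
[(array([417.5, 196.4]), 0.74, array([0.6278, 0.1393, 0.128 ]))]
[(array([266.7, 165.5]), 0.53, array([0.6326, 0.1489, 0.128 ])), (array([202.4, 201.5]), 0.48, array([0.524, 0.334, 0.128]))]
[(array([ 82.1, 202.5]), 0.59, array([ 0.6362, -0.117 ,  0.128 ]))]
[(array([367.1, 167.1]), 0.5, array([ 0.6319, -0.1462,  0.128 ]))]
```

View pics/w15.png

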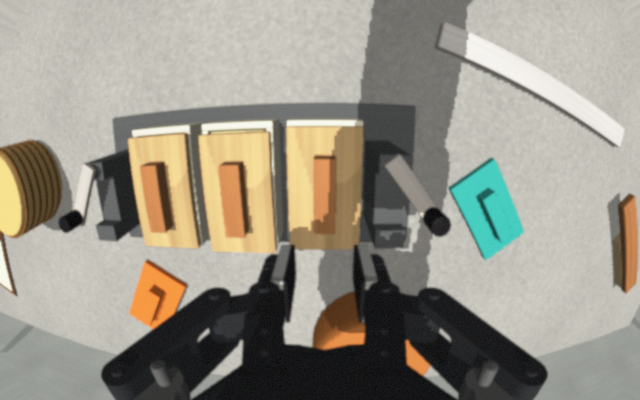

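View pics/t15.png

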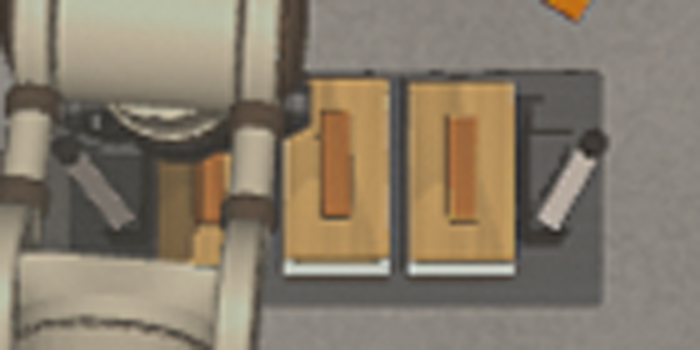

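```bash
python3 - <<'E'
from h import *
c=robot.camera("wrist");t=robot.camera("top");save(c,"w15z",(380,150,480,250),6)
for uv in [(440,224),(438,222),(436,220)]: print(bp(c,uv,.128,True).round(4))
kl=bp(t,(263.2,160),.128);kr=bp(t,(250+594/5,130+142/5),.128);print(kl,kr)
pl=np.array([.6146,.1309]);pr=np.array([.6182,-.1291])
for k,p in((kl,pl),(kr,pr)):
  d=k[:2]-p;print(np.linalg.norm(d),np.degrees(np.arctan2(d[1],d[0])))
print("pivots from top image", bp(t,(250+125/5,130+222/5),.106).round(4), bp(t,(250+547/5,130+222/5),.106).round(4))
E
```

```text
[0.6489 0.159  0.128 ]
[0.6474 0.1572 0.128 ]
[0.646  0.1555 0.128 ]
[0.64880465 0.15960384 0.128     ] [ 0.65782815 -0.15108111  0.128     ]
0.04465274946401909 40.00268595986118
0.04531621771967841 -29.01644188031853
pivots from top image [0.6096 0.1261 0.106 ] [ 0.613  -0.1255  0.106 ]
```

View pics/w15z.png

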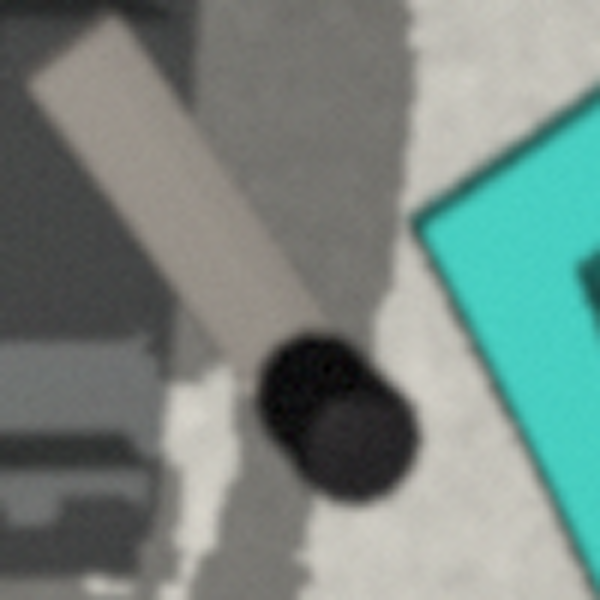

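>>> {"op": "play_rows", "data": {"motion": "0 1 40 0;0 1 40 0;0 0 0 0.123;0 0 0 0.123;0 0 0 0.123;0 0 0 0.123;0 0 0 0.123;0 0 0 0.123;0 0 0 0.123;0 0 0 0.123"}}

```text
time_s: 30.03
eef_pos: [0.6483, 0.1593, 0.3485]
orientation: [-0.466, 1.52, 0.466]
ft_force: [-0.2, -0.8, 0.4]
grip_width: 0.355
```

>>> {"op": "play_rows", "data": {"motion": "0 0 0 0.123;0 0 0 0.123;0 0 0 0.123;0 0 0 0.123;0 0 0 0.123;0 0 0 0.123;0 0 0 0;0 0 0 0"}}

```text
time_s: 30.7
eef_pos: [0.6483, 0.1593, 0.3485]
orientation: [0.105, 1.568, -0.105]
ft_force: [0.1, -0.5, 0.2]
grip_width: 0.351
```

```bash
python3 - <<'E'
from h import *
plan((.6487,.159,.127),np.radians(-8))
c=robot.camera("wrist");save(c,"w16")
E
```

```text
grasp now [0.6483 0.1593 0.1935] xaxis [ 0. -0. -1.] jaw dir deg -7.65
tool shift mm [66.5 -0.2  0.4]
turn needed 0.0061
turn 0.0061 check jaw -8.0 shift if turned first [66.5 -0.2  0.4]
```

View pics/w16.png

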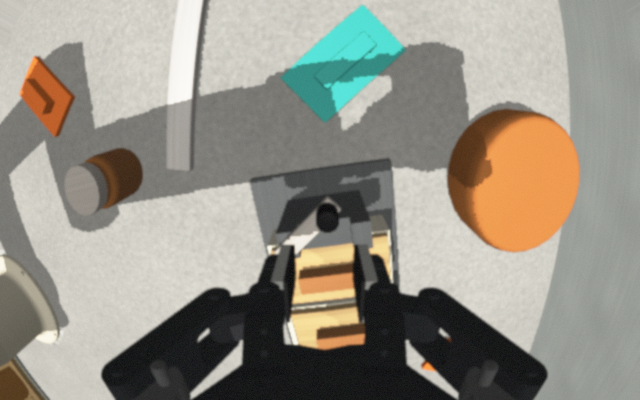

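>>> {"op": "play_rows", "data": {"motion": "20 0 0 0;20 0 0 0;15 0 0 0;8 0 0 0;3 0 0 0;0 0 0 0;0 0 0 0;0 0 0 0"}}

```text
time_s: 31.42
eef_pos: [0.6488, 0.1593, 0.2841]
orientation: [0.107, 1.566, -0.107]
ft_force: [0.1, -0.5, 0.7]
grip_width: 0.355
```

>>> {"op": "play_rows", "data": {"motion": "0 0 0 0;0 0 0 0", "fingers": 190, "newtons": 20}}

```text
time_s: 31.58
eef_pos: [0.6485, 0.1593, 0.2836]
orientation: [0.108, 1.567, -0.107]
ft_force: [0.0, 0.2, 0.4]
grip_width: 0.255
```

```bash
python3 - <<'E'
from h import *
s=robot.sense();print(s["grip_width"],s["ft_force"])
p=np.array([.6146,.1309]);
_,M=tool()
prev=np.array([.6487,.159])
for a in [50,60,70,80,90,100,110,120,128]:
    k=p+.046*np.array([np.cos(np.radians(a)),np.sin(np.radians(a))]);d=M.T@np.r_[k-prev,0]*1000;print(a,k.round(4),d.round(1));prev=k
plan((.6487,.159,.127))
c=robot.camera("wrist");save(c,"w17")
E
```

```text
0.2547471224275304 [0.03848213 0.15087797 0.44469753]
50 [0.6442 0.1661] [-0.   6.5 -5.5]
60 [0.6376 0.1707] [-0.   3.7 -7.1]
70 [0.6303 0.1741] [-0.   2.4 -7.7]
80 [0.6226 0.1762] [-0.  1. -8.]
90 [0.6146 0.1769] [-0.  -0.4 -8. ]
100 [0.6066 0.1762] [-0.  -1.8 -7.8]
110 [0.5989 0.1741] [-0.  -3.1 -7.4]
120 [0.5916 0.1707] [-0.  -4.3 -6.7]
128 [0.5863 0.1671] [-0.  -4.3 -4.8]
grasp now [0.6488 0.1593 0.1286] xaxis [ 1.6e-03  1.0e-04 -1.0e+00] jaw dir deg -7.84
tool shift mm [ 1.6 -0.3 -0.1]
```

View pics/w17.png

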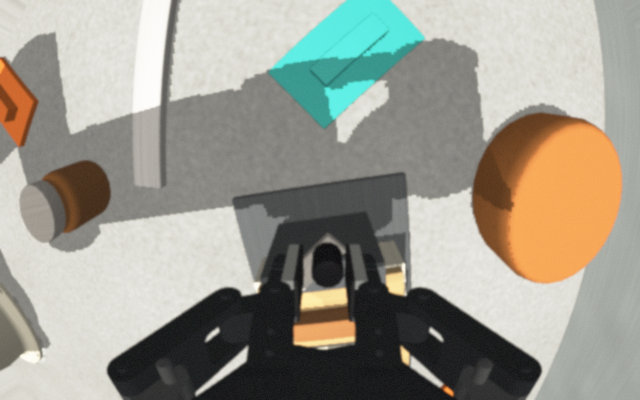

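>>> {"op": "play_rows", "data": {"motion": "1.5 3.2 -2.7 0;0 3.3 -2.8 0;0 3.7 -7.1 0;0 2.4 -7.7 0;0 1 -8 0;0 -0.4 -8 0;0 -1.8 -7.8 0;0 -3.1 -7.4 0;0 -4.3 -6.7 0;0 -4.3 -4.8 0"}}

```text
time_s: 32.47
eef_pos: [0.5847, 0.1673, 0.2808]
orientation: [0.107, 1.569, -0.108]
ft_force: [1.7, 1.4, -0.0]
grip_width: 0.254
```

>>> {"op": "play_rows", "data": {"motion": "0 -1 -3 0;0 0 0 0;0 0 0 0"}}

```text
time_s: 32.72
eef_pos: [0.5824, 0.1667, 0.2809]
orientation: [0.108, 1.569, -0.108]
ft_force: [1.6, -0.8, -0.0]
grip_width: 0.256
```

```bash
python3 - <<'E'
from h import *
s=robot.sense();print(s["grip_width"],s["ft_force"])
plan((.5863,.1671,.127))
c=robot.camera("wrist");save(c,"w18")
E
```

```text
0.2556907393600907 [ 1.56088179 -0.77691179 -0.01463478]
grasp now [0.5822 0.1667 0.1259] xaxis [-1.3e-03  1.0e-04 -1.0e+00] jaw dir deg -7.88
tool shift mm [-1.1  0.9  4. ]
```

View pics/w18.png

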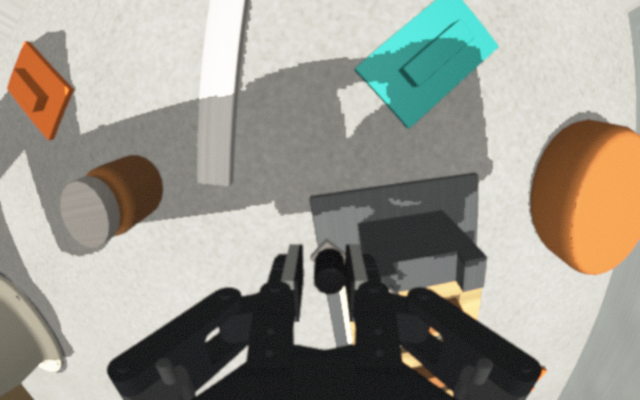

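>>> {"op": "play_rows", "data": {"motion": "-20 0 0 0;-30 0 0 0;-20 0 0 -0.12;0 0 0 -0.12;0 0 0 -0.06;0 0 0 0", "fingers": 165}}

```text
time_s: 33.27
eef_pos: [0.5828, 0.1671, 0.3514]
orientation: [-0.129, 1.567, 0.129]
ft_force: [-0.5, -0.1, -0.4]
grip_width: 0.355
```

```bash
python3 - <<'E'
from h import *
plan((.6578,-.151,.19),np.radians(9))
E
```

```text
grasp now [0.5828 0.1671 0.1964] xaxis [ 0.e+00  2.e-04 -1.e+00] jaw dir deg 9.43
tool shift mm [   6.3 -326.1   21.8]
turn needed 0.0074
turn 0.0074 check jaw 9.0 shift if turned first [   6.3 -326.    24.3]
```

>>> {"op": "play_rows", "data": {"motion": "0 -40 2.7 0;0 -40 2.7 0;0 -40 2.7 0;0 -40 2.7 0;0 -40 2.7 0;0 -40 2.7 0;0 -40 2.7 0;0 -40 2.7 0;0 -6 0 0;0 0 0 0"}}

```text
time_s: 34.1
eef_pos: [0.6569, -0.154, 0.3501]
orientation: [-0.123, 1.568, 0.124]
ft_force: [-0.1, -0.3, -0.9]
grip_width: 0.351
```

>>> {"op": "play_rows", "data": {"motion": "0 0 0 0;0 0 0 0;0 0 0 0"}}

```text
time_s: 34.35
eef_pos: [0.6568, -0.1493, 0.3509]
orientation: [-0.129, 1.568, 0.13]
ft_force: [0.1, 0.8, 0.7]
grip_width: 0.355
```

```bash
python3 - <<'E'
from h import *
plan((.6578,-.151,.127))
c=robot.camera("wrist");save(c,"w19");t=robot.camera("top");save(t,"t19",(250,130,390,200),5)
E
```

```text
grasp now [ 0.6568 -0.1492  0.1959] xaxis [-6.e-04  6.e-04 -1.e+00] jaw dir deg 9.43
tool shift mm [68.9 -2.   0.8]
```

View pics/w19.png

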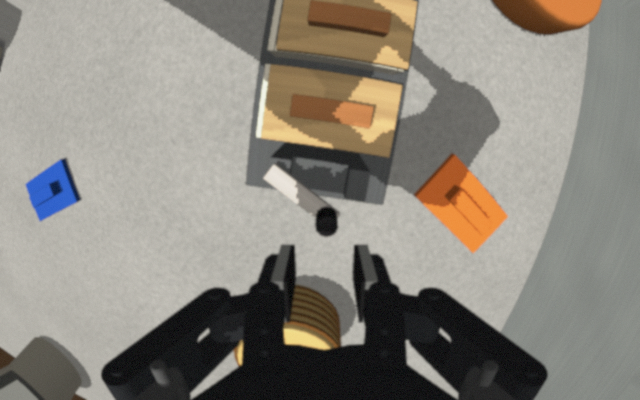

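View pics/t19.png

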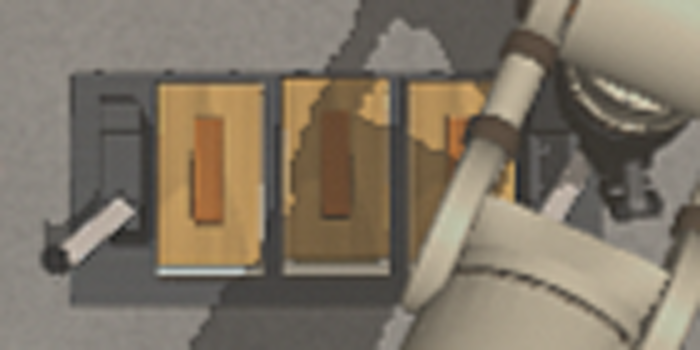

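>>> {"op": "play_rows", "data": {"motion": "20 0 0.8 0;20 0 0 0;15 0 0 0;9 0 0 0;5 0 0 0;0 0 0 0;0 0 0 0;0 0 0 0"}}

```text
time_s: 35.12
eef_pos: [0.6582, -0.1511, 0.2836]
orientation: [-0.129, 1.565, 0.127]
ft_force: [0.6, 0.6, -0.7]
grip_width: 0.353
```

>>> {"op": "play_rows", "data": {"motion": "0 0 0 0;0 0 0 0", "fingers": 190}}

```text
time_s: 35.28
eef_pos: [0.658, -0.1512, 0.2832]
orientation: [-0.129, 1.565, 0.127]
ft_force: [-0.0, -0.4, 0.3]
grip_width: 0.259
```

```bash
python3 - <<'E'
from h import *
s=robot.sense();print(s["grip_width"],s["ft_force"])
p=np.array([.6182,-.1291]);
g,M=tool()
prev=(g+M[:,0]*.155)[:2];print(prev)
for a in [35,42,50,60,70,80,90,100,110,120,128]:
    k=p+.046*np.array([np.cos(np.radians(a)),-np.sin(np.radians(a))]);d=M.T@np.r_[k-prev,0]*1000;print(a,k.round(4),d.round(1));prev=k
plan((.6578,-.151,.127))
c=robot.camera("wrist");save(c,"w20")
E
```

```text
0.25911650277689374 [-0.01387901 -0.43085458  0.31520451]
[ 0.65826186 -0.15127996]
35 [ 0.6559 -0.1555] [-0.  -3.8 -3. ]
42 [ 0.6524 -0.1599] [-0.  -3.8 -4.2]
50 [ 0.6478 -0.1643] [-0.  -3.6 -5.3]
60 [ 0.6412 -0.1689] [-0.  -3.5 -7.2]
70 [ 0.6339 -0.1723] [-0.  -2.2 -7.7]
80 [ 0.6262 -0.1744] [-0.  -0.8 -8. ]
90 [ 0.6182 -0.1751] [-0.   0.6 -8. ]
100 [ 0.6102 -0.1744] [-0.   2.  -7.8]
110 [ 0.6025 -0.1723] [-0.   3.3 -7.3]
120 [ 0.5952 -0.1689] [-0.   4.5 -6.6]
128 [ 0.5899 -0.1653] [-0.   4.4 -4.7]
grasp now [ 0.6583 -0.1513  0.1282] xaxis [ 1.6e-03 -7.0e-04 -1.0e+00] jaw dir deg 9.34
tool shift mm [ 1.2  0.4 -0.4]
```

View pics/w20.png

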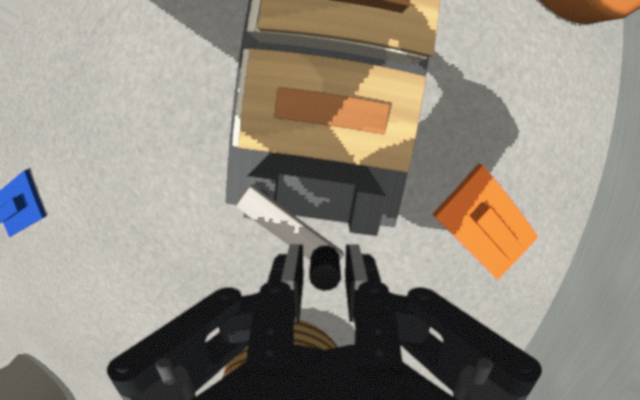

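>>> {"op": "play_rows", "data": {"motion": "1.2 -3.8 -3 0;0 -3.8 -4.2 0;0 -3.6 -5.3 0;0 -3.5 -7.2 0;0 -2.2 -7.7 0;0 -0.8 -8 0;0 0.6 -8 0;0 2 -7.8 0;0 3.3 -7.3 0;0 4.5 -6.6 0"}}

```text
time_s: 36.17
eef_pos: [0.5936, -0.1689, 0.2807]
orientation: [-0.127, 1.568, 0.128]
ft_force: [1.5, -1.2, 0.6]
grip_width: 0.25
```

>>> {"op": "play_rows", "data": {"motion": "0 4.4 -4.7 0;0 1 -3 0;0 0 0 0;0 0 0 0"}}

```text
time_s: 36.5
eef_pos: [0.5859, -0.1645, 0.2806]
orientation: [-0.128, 1.568, 0.129]
ft_force: [-0.1, 0.5, -0.4]
grip_width: 0.259
```

```bash
python3 - <<'E'
from h import *
s=robot.sense();print(s["grip_width"],s["ft_force"])
plan((.5899,-.1653,.127))
c=robot.camera("wrist");save(c,"w21")
E
```

```text
0.2590509108343973 [-0.11508748  0.45948401 -0.38807193]
grasp now [ 0.5856 -0.1645  0.1256] xaxis [-1.4e-03  1.0e-04 -1.0e+00] jaw dir deg 9.37
tool shift mm [-1.4 -1.5  4.1]
```

View pics/w21.png

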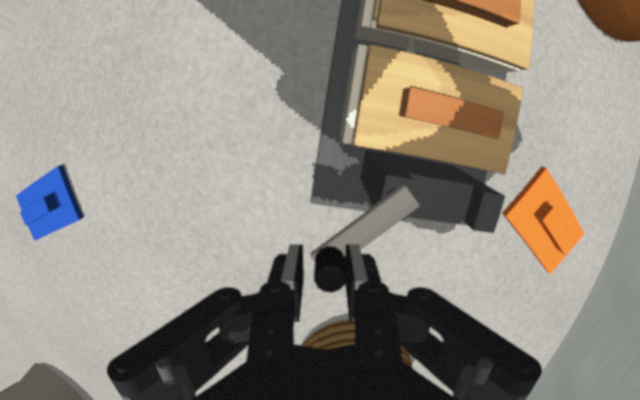

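>>> {"op": "play_rows", "data": {"motion": "-20 0 0 0;-35 0 0 0;-35 0 0 0;0 0 0 0;0 0 0 0", "fingers": 100}}

```text
time_s: 36.97
eef_pos: [0.587, -0.1653, 0.3739]
orientation: [-0.131, 1.562, 0.125]
ft_force: [-0.8, -0.4, -0.7]
grip_width: 0.606
```

```bash
python3 - <<'E'
from meas import *
c=robot.camera("top");hsv=cv2.cvtColor(c["image"],cv2.COLOR_RGB2HSV);save(c,"t21")
m=cv2.inRange(hsv,(0,0,150),(180,60,255));z=np.zeros_like(m);z[170:236,150:275]=m[170:236,150:275]
[print(*o) for o in rectfit(c,z,.014,amin=60)]
plan((.532,.3505,.2),np.radians(-14.1))
E
```

```text
[0.6174 0.1542] [0.6178 0.1533] [13.5 46.7] 41.1 pca deg -46.7 LxW [46.1 13.6] 61
[0.5318 0.3501] [0.5332 0.3504] [319.9  30.9] 75.9 pca deg 75.94 LxW [319.5  28.5] 909
grasp now [ 0.5865 -0.1652  0.2164] xaxis [ 8.e-04 -9.e-04 -1.e+00] jaw dir deg 9.34
tool shift mm [ 15.9 517.7  29.9]
turn needed 0.409
turn 0.409 check jaw -14.1 shift if turned first [  15.9  486.9 -178.5]
```

View pics/t21.png

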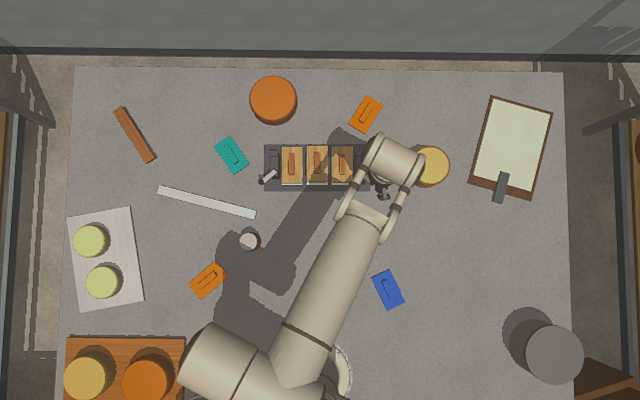

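>>> {"op": "play_rows", "data": {"motion": "0 0 0 0.102;0 0 0 0.102;0 0 0 0.102;0 0 0 0.102;0 37.5 -13.7 0;0 37.5 -13.7 0;0 37.5 -13.7 0;0 37.5 -13.7 0;0 37.5 -13.7 0;0 37.5 -13.7 0"}}

```text
time_s: 37.85
eef_pos: [0.56, 0.0752, 0.3687]
orientation: [0.192, 1.566, -0.193]
ft_force: [-0.2, -0.3, -0.2]
grip_width: 0.609
```

>>> {"op": "play_rows", "data": {"motion": "0 37.5 -13.7 0;0 37.5 -13.7 0;0 37.5 -13.7 0;0 37.5 -13.7 0;0 37.5 -13.7 0;0 37.5 -13.7 0;0 37.5 -13.7 0;0 0 0 0;0 0 0 0;0 0 0 0"}}

```text
time_s: 38.68
eef_pos: [0.5314, 0.351, 0.369]
orientation: [0.19, 1.565, -0.194]
ft_force: [-0.2, 0.1, -0.9]
grip_width: 0.607
```

```bash
python3 - <<'E'
from h import *
plan((.5305,.350,.024),np.radians(-14.1))
c=robot.camera("wrist");save(c,"w22")
E
```

```text
grasp now [0.531  0.3507 0.214 ] xaxis [-0.0028 -0.002  -1.    ] jaw dir deg -14.02
tool shift mm [ 1.9e+02 -3.0e-01  1.0e-01]
turn needed 0.0014
turn 0.0014 check jaw -14.1 shift if turned first [ 1.9e+02 -3.0e-01  1.0e-01]
```

View pics/w22.png

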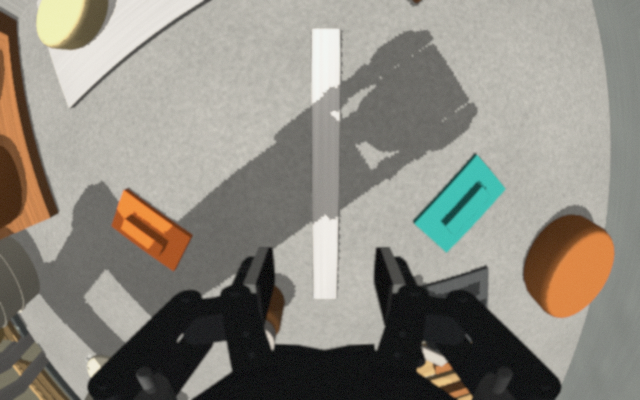

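```bash
python3 - <<'E'
from h import *
c=robot.camera("wrist");save(c,"w22z",(290,10,370,310),2)
a=[bp(c,uv,.014,True)[:2] for uv in [(312.5,29),(340,29),(314.5,298.5),(336,298.5)]]
print(np.round(a,4));f=(a[0]+a[1])/2;n=(a[2]+a[3])/2;print((f+n)/2,np.linalg.norm(f-n),np.degrees(np.arctan2(*(f-n)[::-1])))
E
```

```text
[[0.5571 0.5042]
 [0.5844 0.4974]
 [0.4799 0.1971]
 [0.5066 0.1904]]
[0.53198637 0.34728941] 0.3166501950652744 75.82960015550516
```

View pics/w22z.png

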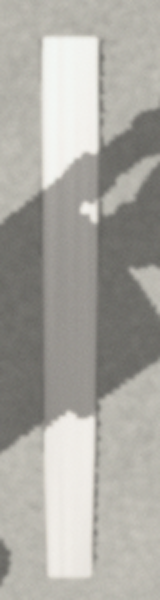

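>>> {"op": "play_rows", "data": {"motion": "35 -1.4 1.4 0;40 0 0 0;40 0 0 0;35 0 0 0;20 0 0 0;15 0 0 0;6 0 0 0;3 0 0 0;0 0 0 0;0 0 0 0"}}

```text
time_s: 39.62
eef_pos: [0.5337, 0.3499, 0.1788]
orientation: [0.194, 1.559, -0.191]
ft_force: [0.8, 0.1, 0.3]
grip_width: 0.607
```

```bash
python3 - <<'E'
from h import *
plan((.532,.349,.020),np.radians(-14.1))
c=robot.camera("wrist");save(c,"w23")
E
```

```text
grasp now [0.5342 0.35   0.0238] xaxis [ 0.0031  0.0012 -1.    ] jaw dir deg -14.06
tool shift mm [ 3.8 -1.5 -1.9]
turn needed 0.0008
turn 0.0008 check jaw -14.1 shift if turned first [ 3.8 -1.6 -1.9]
```

View pics/w23.png

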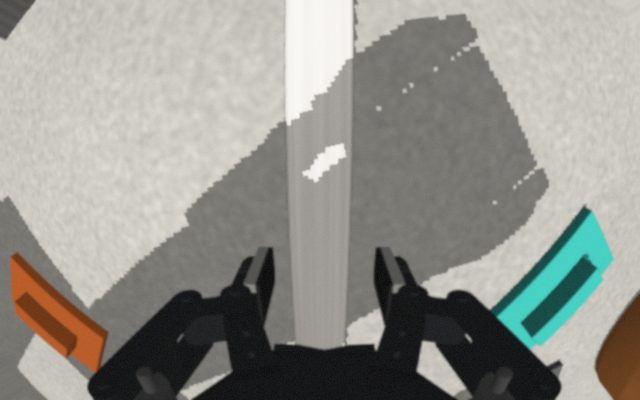

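>>> {"op": "play_rows", "data": {"motion": "3.5 0 -1.4 0;0 0 0 0;0 0 0 0;0 0 0 0"}}

```text
time_s: 40.0
eef_pos: [0.5313, 0.3501, 0.1736]
orientation: [0.192, 1.562, -0.192]
ft_force: [0.3, -0.0, -0.3]
grip_width: 0.606
```

>>> {"op": "play_rows", "data": {"motion": "0 0 0 0;0 0 0 0;0 0 0 0;0 0 0 0;0 0 0 0", "fingers": 255, "newtons": 100}}

```text
time_s: 40.42
eef_pos: [0.5315, 0.3501, 0.174]
orientation: [0.192, 1.562, -0.192]
ft_force: [-1.3, -1.2, 5.9]
grip_width: 0.32
```

```bash
python3 - <<'E'
from h import *
plan((.532,.349,.020),np.radians(-14.1))
s=robot.sense();print(s["grip_width"],s["ft_force"])
E
```

```text
grasp now [0.5316 0.3501 0.019 ] xaxis [ 5.e-04  1.e-04 -1.e+00] jaw dir deg -14.03
tool shift mm [-1.  -1.   0.6]
turn needed 0.0011
turn 0.0011 check jaw -14.1 shift if turned first [-1.  -1.   0.6]
0.31959549663373676 [-1.25802048 -1.21321517  5.85062268]
```

>>> {"op": "play_rows", "data": {"motion": "-15 0 0 0;-30 0 0 0;-35 0 0 0;-35 0 0 0;-30 0 0 0;-15 0 0 0;0 0 0 -0.09;0 0 0 -0.09;0 0 0 -0.08;0 0 0 0"}}

```text
time_s: 41.25
eef_pos: [0.5307, 0.3499, 0.3328]
orientation: [-0.014, 1.573, 0.013]
ft_force: [0.6, -0.3, -4.3]
grip_width: 0.319
```

```bash
python3 - <<'E'
from h import *
plan((.6464,.0013,.180),np.radians(.8))
s=robot.sense();print(s["grip_width"],s["ft_force"],s["ft_torque"])
E
```

```text
grasp now [0.5304 0.3498 0.1778] xaxis [-1.8e-03 -6.0e-04 -1.0e+00] jaw dir deg 0.98
tool shift mm [  -2.2 -350.4  110. ]
turn needed 0.0031
turn 0.0031 check jaw 0.8 shift if turned first [  -2.2 -350.1  111.1]
0.3191764606662738 [ 0.63262241 -0.27599183 -4.32228567] [-0.00512747 -0.05309836 -0.07093559]
```

>>> {"op": "play_rows", "data": {"motion": "0 -35 11 0.003;0 -35 11 0;0 -35 11 0;0 -35 11 0;0 -35 11 0;0 -35 11 0;0 -35 11 0;0 -35 11 0;0 -35 11 0;0 -35 11 0"}}

```text
time_s: 42.08
eef_pos: [0.6455, -0.0003, 0.3329]
orientation: [-0.007, 1.572, 0.008]
ft_force: [0.8, 0.3, -4.4]
grip_width: 0.318
```

>>> {"op": "play_rows", "data": {"motion": "0 0 0 0;0 0 0 0;0 0 0 0;0 0 0 0;0 0 0 0"}}

```text
time_s: 42.5
eef_pos: [0.6452, 0.0027, 0.3331]
orientation: [-0.01, 1.571, 0.01]
ft_force: [-0.8, -0.0, -4.0]
grip_width: 0.319
```

```bash
python3 - <<'E'
from h import *
plan((.6464,.0013,.180),np.radians(.8))
s=robot.sense();print(s["grip_width"],s["ft_force"],s["ft_torque"])
c=robot.camera("wrist");save(c,"w24");t=robot.camera("top");save(t,"t24",(250,120,390,220),5)
t=robot.camera("side");save(t,"s24",(180,100,360,300),3)
E
```

```text
grasp now [0.6451 0.0028 0.1781] xaxis [-7.e-04  3.e-04 -1.e+00] jaw dir deg 0.75
tool shift mm [-1.9 -1.5  1.3]
turn needed -0.0009
turn -0.0009 check jaw 0.8 shift if turned first [-1.9 -1.5  1.3]
0.3194135818459971 [-0.75791232 -0.03656594 -4.03363735] [-0.02768228 -0.06104692  0.00886069]
```

View pics/w24.png

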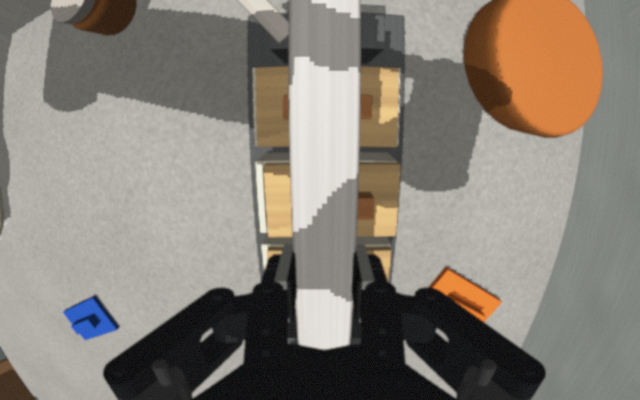

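View pics/t24.png

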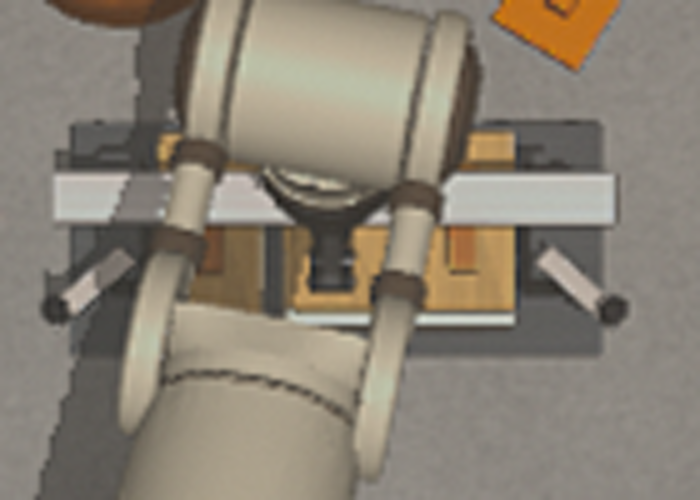

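View pics/s24.png

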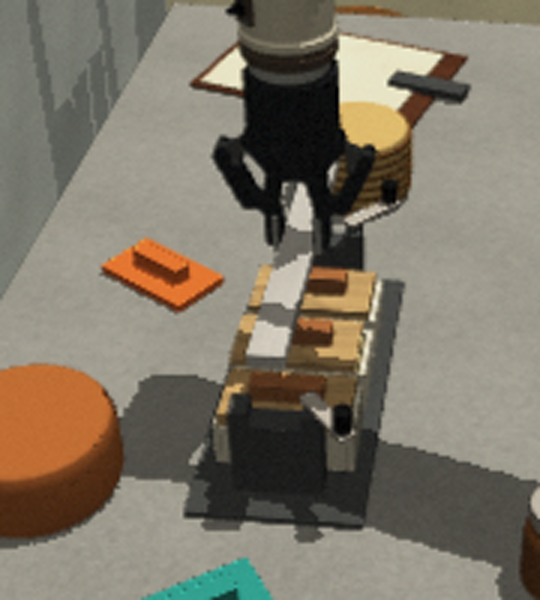

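```bash
python3 - <<'E'
from h import *
c=robot.camera("top")
z=.173
a=bp(c,(250+53.5/5,120+197/5),z);b=bp(c,(250+615/5,120+199/5),z);print(a,b,(a+b)/2,np.linalg.norm(a-b),np.degrees(np.arctan2(*(a-b)[[1,0]])))
E
```

```text
[0.6429717 0.1613453 0.173    ] [ 0.64620626 -0.15857194  0.173     ] [0.64458898 0.00138668 0.173     ] 0.3199335950642068 90.57927648173879
```

>>> {"op": "play_rows", "data": {"motion": "15 0 1.3 0;25 0 0 0;20 0 0 0;8 0 0 0;0 0 0 0;0 0 0 0;0 0 0 0"}}

```text
time_s: 43.28
eef_pos: [0.6477, 0.0014, 0.2673]
orientation: [-0.01, 1.568, 0.009]
ft_force: [-0.4, 0.0, -3.9]
grip_width: 0.322
```

```bash
python3 - <<'E'
from h import *
plan((.6464,.0027,.100),np.radians(.8))
s=robot.sense();print(s["grip_width"],s["ft_force"],s["ft_torque"])
t=robot.camera("side");save(t,"s25",(200,150,340,290),5)
t=robot.camera("top");save(t,"t25",(250,120,390,220),5)
E
```

```text
grasp now [0.6482 0.0013 0.1123] xaxis [ 3.1e-03 -6.0e-04 -1.0e+00] jaw dir deg 0.69
tool shift mm [12.3  1.5 -1.8]
turn needed -0.0019
turn -0.0019 check jaw 0.8 shift if turned first [12.3  1.5 -1.8]
0.3215364725705912 [-0.41126899  0.02049623 -3.85581094] [0.02874896 0.01188811 0.03718944]
```

View pics/s25.png

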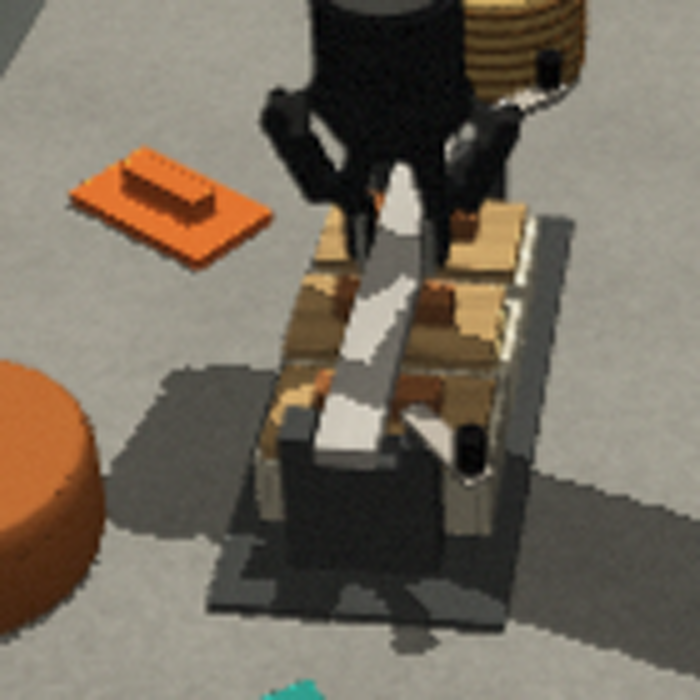

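View pics/t25.png

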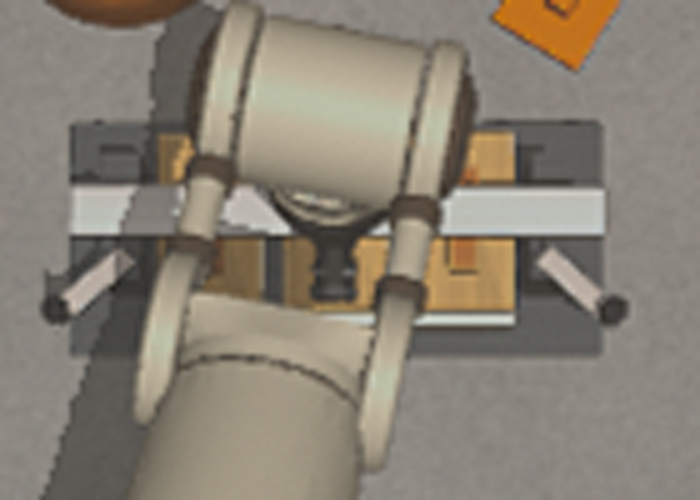

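>>> {"op": "play_rows", "data": {"motion": "3 0.5 -1.3 0;3 0 0 0;2 0 0 0;2 0 0 0;1 0 0 0;1 0 0 0;0 0 0 0;0 0 0 0"}}

```text
time_s: 44.05
eef_pos: [0.6456, 0.002, 0.255]
orientation: [-0.01, 1.571, 0.01]
ft_force: [-6.8, 0.8, 6.9]
grip_width: 0.32
```

```bash
python3 - <<'E'
from h import *
plan((.6464,.0020,.100),np.radians(.8))
s=robot.sense();print(s["grip_width"],s["ft_force"],s["ft_torque"])
E
```

```text
grasp now [0.6456 0.002  0.1   ] xaxis [-5.e-04 -2.e-04 -1.e+00] jaw dir deg 0.7
tool shift mm [-0.   0.   0.8]
turn needed -0.0017
turn -0.0017 check jaw 0.8 shift if turned first [-0.   0.   0.8]
0.32027379678685625 [-6.75938694  0.81993205  6.88631825] [0.09967565 0.91983587 0.03624067]
```

>>> {"op": "play_rows", "data": {"motion": "-0.5 0 0 0;0 0 0 0;0 0 0 0;0 0 0 0;0 0 0 0", "fingers": 110}}

```text
time_s: 44.47
eef_pos: [0.6457, 0.0019, 0.254]
orientation: [-0.009, 1.57, 0.009]
ft_force: [-0.0, -1.5, -0.5]
grip_width: 0.565
```

>>> {"op": "play_rows", "data": {"motion": "-20 0 0 0;-35 0 0 0;-35 0 0 0;-10 0 0 0;0 0 0 0;0 0 0 0"}}

```text
time_s: 44.97
eef_pos: [0.6457, 0.0019, 0.3541]
orientation: [-0.01, 1.57, 0.009]
ft_force: [-0.2, -0.4, 0.3]
grip_width: 0.568
```

```bash
python3 - <<'E'
from h import *
p=np.array([.6146,.1309])
t=robot.camera("side");save(t,"s26",(200,150,340,290),5)
t=robot.camera("top");save(t,"t26",(250,120,390,220),5)
plan((.5863,.1671,.19))
s=robot.sense();print(s["ft_force"],s["joint_positions"].round(2))
E
```

```text
grasp now [0.6444 0.0021 0.1965] xaxis [-3.6e-03  6.0e-04 -1.0e+00] jaw dir deg 0.68
tool shift mm [  6.8 165.7 -56.1]
[ 0.11936218 -0.54903852  0.67119189] [-0.18  0.38  1.44 -0.    1.33 -0.2 ]
```

View pics/s26.png

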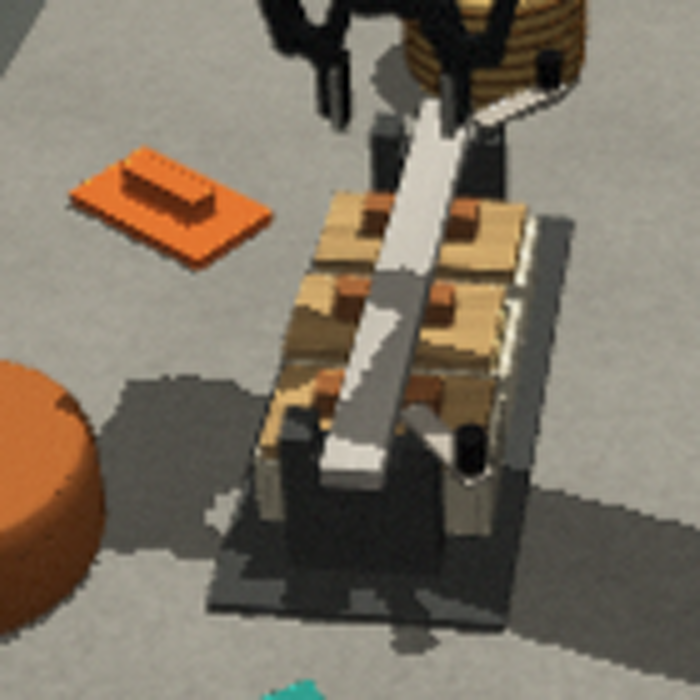

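View pics/t26.png

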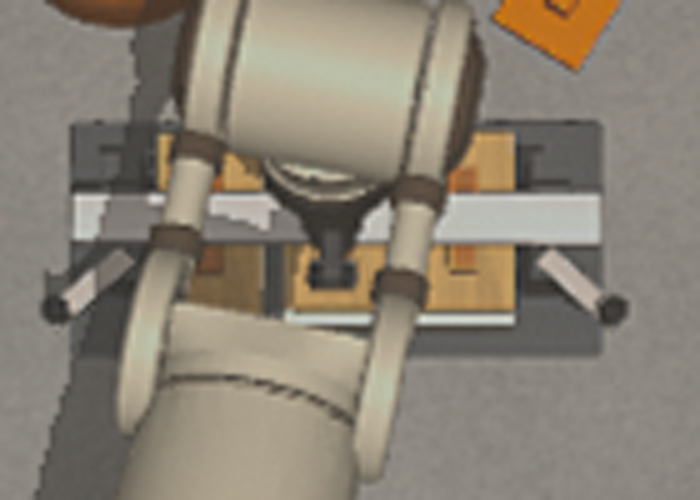

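```bash
python3 - <<'E'
from h import *
t=robot.camera("top")
for uv,p in [((261.2,181.6),(.6146,.1309)),((372.6,181.8),(.6182,-.1291))]:
    k=bp(t,uv,.128)[:2];d=k-p;print(k,np.linalg.norm(d),np.degrees(np.arctan2(d[1],d[0])))
E
```

```text
[0.58475659 0.16391638] 0.04450517197997489 132.11033941956038
[ 0.58859967 -0.16252007] 0.044643934853565846 -131.53147774038277
```

>>> {"op": "play_rows", "data": {"motion": "0 0 0 -0.115;0 0 0 -0.115;0 0 0 -0.115;0 0 0 -0.115;0 0 0 -0.115;0 0 0 -0.115;0 0 0 0;0 0 0 0", "fingers": 165}}

```text
time_s: 45.78
eef_pos: [0.6453, 0.002, 0.3523]
orientation: [-0.546, 1.503, 0.548]
ft_force: [-0.0, 0.2, 0.1]
grip_width: 0.349
```

```bash
python3 - <<'E'
from h import *
plan((.585,.1645,.1955),np.radians(41))
E
```

```text
grasp now [0.6449 0.002  0.1973] xaxis [-2.6e-03  5.0e-04 -1.0e+00] jaw dir deg 40.04
tool shift mm [  2.  162.9  58.7]
turn needed -0.0168
turn -0.0168 check jaw 41.0 shift if turned first [  2.  161.9  61.4]
```

>>> {"op": "play_rows", "data": {"motion": "0 33 12 0;0 33 12 0;0 33 12 0;0 33 12 0;0 31 11 0;0 0 0 0;0 0 0 0;0 0 0 0"}}

```text
time_s: 46.45
eef_pos: [0.5854, 0.1642, 0.3534]
orientation: [-0.549, 1.501, 0.548]
ft_force: [-0.1, -1.0, -0.3]
grip_width: 0.351
```

```bash
python3 - <<'E'
from h import *
plan((.585,.1645,.1255),np.radians(41))
c=robot.camera("wrist");save(c,"w27")
E
```

```text
grasp now [0.5853 0.1641 0.1984] xaxis [-5.e-04 -6.e-04 -1.e+00] jaw dir deg 40.14
tool shift mm [72.9  0.5  0. ]
turn needed -0.0149
turn -0.0149 check jaw 41.0 shift if turned first [72.9  0.5  0. ]
```

View pics/w27.png

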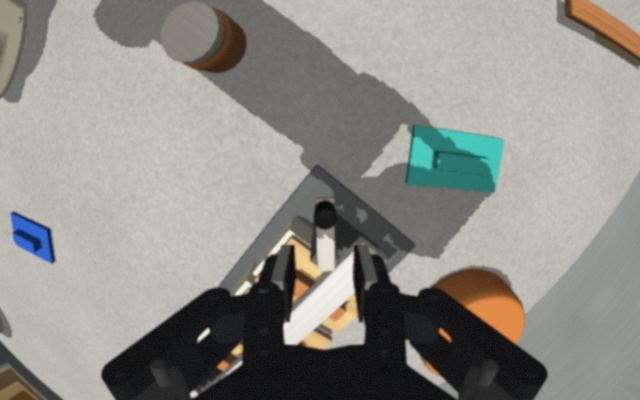

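>>> {"op": "play_rows", "data": {"motion": "20 1 0 0;20 0 0 0;18 0 0 0;9 0 0 0;4 0 0 0;1 0 0 0;0 0 0 0;0 0 0 0"}}

```text
time_s: 47.17
eef_pos: [0.5854, 0.1651, 0.2832]
orientation: [-0.549, 1.498, 0.548]
ft_force: [0.3, -0.3, 1.0]
grip_width: 0.354
```

>>> {"op": "play_rows", "data": {"motion": "0 0 0 0;0 0 0 0", "fingers": 190, "newtons": 20}}

```text
time_s: 47.33
eef_pos: [0.5851, 0.1653, 0.2829]
orientation: [-0.55, 1.498, 0.549]
ft_force: [0.6, 0.4, 0.7]
grip_width: 0.253
```

```bash
cat > arc.py <<'E'
from h import *
import sys
def arc(p,a0,a1,n,side):
    # tool yaw changes equally; print per-row shifts in tool axes as they stand at start of the row, + turn
    g,M=tool();prev=(g+M[:,0]*.155)[:2]
    A=np.linspace(a0,a1,n+1)[1:];Mc=M.copy();prevA=a0;rows=[]
    for a in A:
        k=p+.046*np.array([np.cos(np.radians(a)),np.sin(np.radians(a))])
        d=Mc.T@np.r_[k-prev,0]*1000
        th=np.radians(a-prevA)*-1
        rows.append(f"0 {d[1]:.1f} {d[2]:.1f} {th:.3f}")
        Mc=Mc@R.from_rotvec([th,0,0]).as_matrix();prev=k;prevA=a
    for i in range(0,n,10): print(";".join(rows[i:i+10]))
E
python3 - <<'E'
from arc import *
s=robot.sense();print(s["grip_width"],s["ft_force"],s["joint_positions"].round(2))
plan((.585,.1645,.1255),np.radians(41))
g,M=tool();x=(g+M[:,0]*.155)[:2]-np.array([.6146,.1309]);print(np.linalg.norm(x),np.degrees(np.arctan2(x[1],x[0])))
arc(np.array([.6146,.1309]),131,1,20,1)
c=robot.camera("wrist");save(c,"w28")
E
```

```text
0.25254974965293797 [0.63069425 0.43355049 0.73300706] [ 0.08  0.36  1.61 -0.    1.17 -0.63]
grasp now [0.5854 0.1653 0.1279] xaxis [ 1.8e-03  1.0e-04 -1.0e+00] jaw dir deg 40.22
tool shift mm [ 2.4 -0.3 -0.8]
turn needed -0.0136
turn -0.0136 check jaw 41.0 shift if turned first [ 2.4 -0.3 -0.8]
0.04510379881323659 130.37744704149407
0 0.7 4.7 0.113;0 -0.2 5.2 0.113;0 -0.2 5.2 0.113;0 -0.2 5.2 0.113;0 -0.2 5.2 0.113;0 -0.2 5.2 0.113;0 -0.2 5.2 0.113;0 -0.2 5.2 0.113;0 -0.2 5.2 0.113;0 -0.2 5.2 0.113
0 -0.2 5.2 0.113;0 -0.2 5.2 0.113;0 -0.2 5.2 0.113;0 -0.2 5.2 0.113;0 -0.2 5.2 0.113;0 -0.2 5.2 0.113;0 -0.2 5.2 0.113;0 -0.2 5.2 0.113;0 -0.2 5.2 0.113;0 -0.2 5.2 0.113
```

View pics/w28.png

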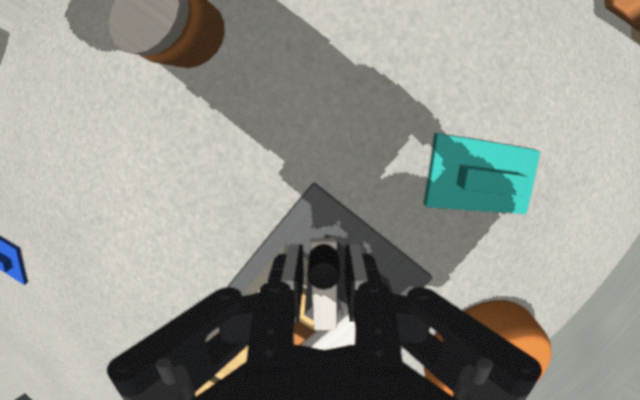

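>>> {"op": "play_rows", "data": {"motion": "1 0.5 4.7 0.113;0 -0.2 5.2 0.113;0 -0.2 5.2 0.113;0 -0.2 5.2 0.113;0 -0.2 5.2 0.113;0 -0.2 5.2 0.113;0 -0.2 5.2 0.113;0 -0.2 5.2 0.113;0 -0.2 5.2 0.113;0 -0.2 5.2 0.113"}}

```text
time_s: 48.22
eef_pos: [0.6327, 0.1736, 0.2811]
orientation: [0.341, 1.545, -0.339]
ft_force: [-1.1, 2.7, 0.7]
grip_width: 0.256
```

>>> {"op": "play_rows", "data": {"motion": "0 0 0 0;0 0 0 0"}}

```text
time_s: 48.38
eef_pos: [0.6327, 0.1731, 0.281]
orientation: [0.333, 1.545, -0.333]
ft_force: [-0.8, -0.9, -0.0]
grip_width: 0.254
```

```bash
python3 - <<'E'
from arc import *
s=robot.sense();print(s["grip_width"],s["ft_force"])
plan((.585,.1645,.1255))
g,M=tool();x=(g+M[:,0]*.155)[:2]-np.array([.6146,.1309]);print(np.linalg.norm(x),np.degrees(np.arctan2(x[1],x[0])))
arc(np.array([.6146,.1309]),np.degrees(np.arctan2(x[1],x[0])),0,10,1)
c=robot.camera("wrist");save(c,"w29")
E
```

```text
0.25416880171350353 [-0.83033293 -0.92220632 -0.00440285]
grasp now [0.6328 0.173  0.126 ] xaxis [ 4.e-04 -1.e-04 -1.e+00] jaw dir deg -24.35
tool shift mm [  0.5 -27.5 -40. ]
0.04590383220992219 66.63665911015872
0 -0.1 5.3 0.116;0 -0.2 5.3 0.116;0 -0.2 5.3 0.116;0 -0.2 5.3 0.116;0 -0.2 5.3 0.116;0 -0.2 5.3 0.116;0 -0.2 5.3 0.116;0 -0.2 5.3 0.116;0 -0.2 5.3 0.116;0 -0.2 5.3 0.116
```

View pics/w29.png

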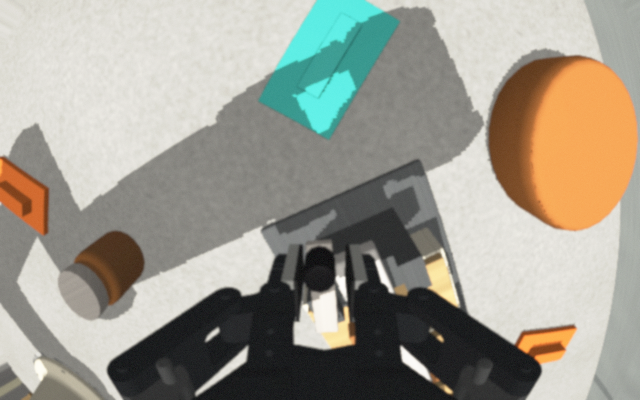

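>>> {"op": "play_rows", "data": {"motion": "0 -0.1 5.3 0.116;0 -0.2 5.3 0.116;0 -0.2 5.3 0.116;0 -0.2 5.3 0.116;0 -0.2 5.3 0.116;0 -0.2 5.3 0.116;0 -0.2 5.3 0.116;0 -0.2 5.3 0.116;0 -0.2 5.3 0.116;0 -0.2 5.3 0.116"}}

```text
time_s: 49.27
eef_pos: [0.6603, 0.1316, 0.281]
orientation: [1.225, 1.2, -1.223]
ft_force: [0.7, 2.1, -0.5]
grip_width: 0.254
```

>>> {"op": "play_rows", "data": {"motion": "0 0 1 0;0 0 1 0;0 0 0 0;0 0 0 0"}}

```text
time_s: 49.6
eef_pos: [0.6601, 0.1294, 0.2809]
orientation: [1.219, 1.202, -1.22]
ft_force: [0.2, 0.1, 0.3]
grip_width: 0.252
```

```bash
python3 - <<'E'
from arc import *
s=robot.sense();print(s["grip_width"],s["ft_force"])
plan((.6606,.1315,.1255))
g,M=tool();x=(g+M[:,0]*.155)[:2]-np.array([.6146,.1309]);print(np.linalg.norm(x),np.degrees(np.arctan2(x[1],x[0])))
c=robot.camera("wrist");save(c,"w30")
E
```

```text
0.2523316908138076 [0.24129347 0.10498351 0.32608212]
grasp now [0.66   0.1293 0.1259] xaxis [-4.e-04 -3.e-04 -1.e+00] jaw dir deg -90.83
tool shift mm [ 0.4  0.5 -2.2]
0.04545478476353996 -1.9561133715559944
```

View pics/w30.png

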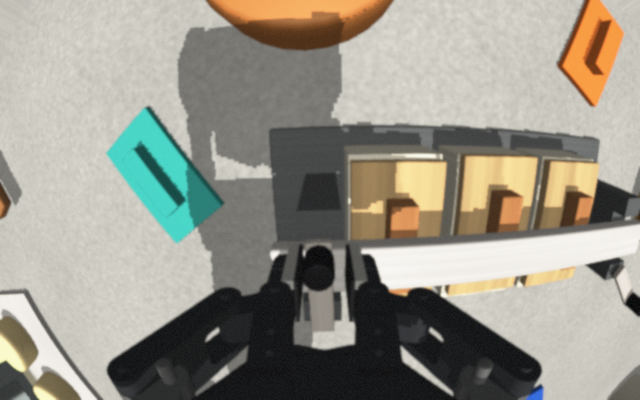

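>>> {"op": "play_rows", "data": {"motion": "0 0 1 0;0 0 1 0;0 0 1 0;0 0 0 0;0 0 0 0"}}

```text
time_s: 50.07
eef_pos: [0.6601, 0.1279, 0.2808]
orientation: [1.224, 1.204, -1.219]
ft_force: [1.3, 6.9, -0.0]
grip_width: 0.253
```

>>> {"op": "play_rows", "data": {"motion": "0 0 0.7 0;0 0 0 0;0 0 0 0;0 0 0 0"}}

```text
time_s: 50.4
eef_pos: [0.66, 0.1276, 0.2808]
orientation: [1.224, 1.205, -1.218]
ft_force: [0.6, 9.9, -0.7]
grip_width: 0.257
```

>>> {"op": "play_rows", "data": {"motion": "0 0 -2 0;0 0 -1.5 0;0 0 0 0;0 0 0 0"}}

```text
time_s: 50.73
eef_pos: [0.6603, 0.1289, 0.2808]
orientation: [1.221, 1.201, -1.222]
ft_force: [0.3, 0.5, -0.3]
grip_width: 0.258
```

>>> {"op": "play_rows", "data": {"motion": "-20 0 0 0;-30 0 0 0;-25 0 0 0;0 0 0 0;0 0 0 0"}}

```text
time_s: 51.15
eef_pos: [0.6609, 0.1287, 0.3584]
orientation: [1.224, 1.197, -1.219]
ft_force: [0.2, 0.2, -0.6]
grip_width: 0.255
```

```bash
python3 - <<'E'
from arc import *
s=robot.sense();print(s["grip_width"],s["ft_force"],s["joint_positions"].round(2))
plan((.5886,-.1635,.2),np.radians(-40))
c=robot.camera("wrist");save(c,"w31")
E
```

```text
0.2546307826967363 [ 0.24498313  0.2303315  -0.57548445] [ 0.01  0.44  1.34 -0.    1.35  1.6 ]
grasp now [0.6616 0.1287 0.2034] xaxis [ 4.7e-03 -3.0e-04 -1.0e+00] jaw dir deg -91.0
tool shift mm [  3.2 -67.9 293.4]
turn needed -0.8901
turn -0.8901 check jaw -40.0 shift if turned first [   3.2 -270.8  131.8]
```

View pics/w31.png

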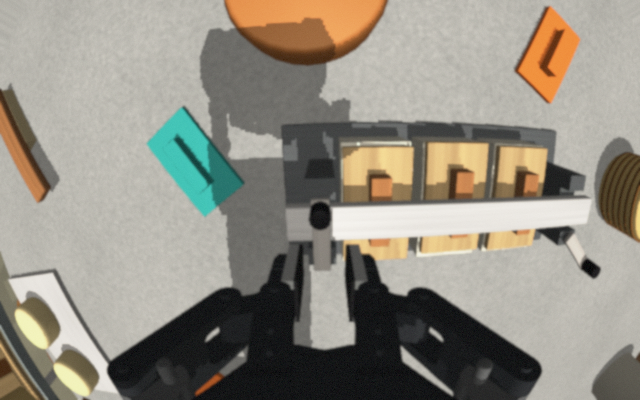

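>>> {"op": "play_rows", "data": {"motion": "0 0 0 -0.109;0 0 0 -0.109;0 0 0 -0.109;0 0 0 -0.109;0 0 0 -0.109;0 0 0 -0.109;0 0 0 -0.109;0 0 0 -0.109;0 0 0 0;0 0 0 0", "fingers": 165}}

```text
time_s: 52.03
eef_pos: [0.6599, 0.1289, 0.3541]
orientation: [0.562, 1.499, -0.564]
ft_force: [-0.5, -0.5, -0.1]
grip_width: 0.353
```

>>> {"op": "play_rows", "data": {"motion": "0 -33.9 16.5 0;0 -33.9 16.5 0;0 -33.9 16.5 0;0 -33.9 16.5 0;0 -33.9 16.5 0;0 -33.9 16.5 0;0 -33.9 16.5 0;0 -33.9 16.5 0;0 0 0 0;0 0 0 0"}}

```text
time_s: 52.87
eef_pos: [0.5812, -0.1639, 0.3552]
orientation: [0.565, 1.497, -0.565]
ft_force: [-0.2, 0.1, -0.2]
grip_width: 0.356
```

>>> {"op": "play_rows", "data": {"motion": "0 0 0 0;0 0 0 0"}}

```text
time_s: 53.03
eef_pos: [0.582, -0.161, 0.3555]
orientation: [0.56, 1.498, -0.56]
ft_force: [0.3, -0.0, 0.9]
grip_width: 0.35
```

```bash
python3 - <<'E'
from arc import *
plan((.588,-.1635,.1255),np.radians(-41.5))
c=robot.camera("wrist");save(c,"w32")
E
```

```text
grasp now [ 0.582  -0.1609  0.2005] xaxis [-5.e-04  7.e-04 -1.e+00] jaw dir deg -41.01
tool shift mm [75.   2.   6.3]
turn needed 0.0086
turn 0.0086 check jaw -41.5 shift if turned first [75.   2.   6.3]
```

View pics/w32.png

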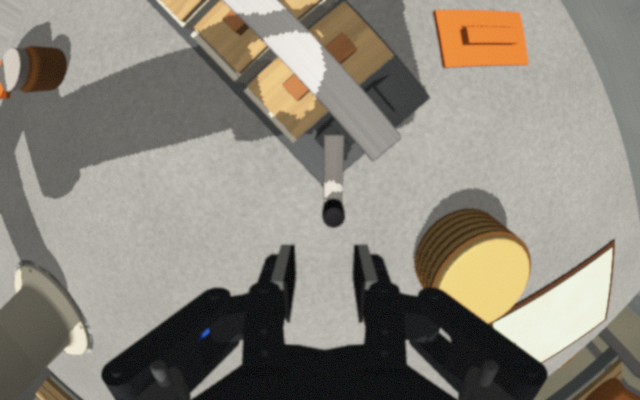

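>>> {"op": "play_rows", "data": {"motion": "20 1.5 5.5 0;20 0 0 0;18 0 0 0;9 0 0 0;5 0 0 0;2.5 0 0 0;0 0 0 0;0 0 0 0;0 0 0 0"}}

```text
time_s: 53.83
eef_pos: [0.5874, -0.1648, 0.2826]
orientation: [0.56, 1.495, -0.56]
ft_force: [0.0, -0.4, -0.5]
grip_width: 0.355
```

>>> {"op": "play_rows", "data": {"motion": "0 0 0 0;0 0 0 0", "fingers": 190}}

```text
time_s: 54.0
eef_pos: [0.5872, -0.1648, 0.2821]
orientation: [0.56, 1.496, -0.56]
ft_force: [-0.5, -1.0, 0.2]
grip_width: 0.253
```

```bash
python3 - <<'E'
from arc import *
s=robot.sense();print(s["grip_width"],s["ft_force"],s["joint_positions"].round(2))
plan((.588,-.1635,.1255),np.radians(-41.5))
p=np.array([.6182,-.1291])
g,M=tool();x=(g+M[:,0]*.155)[:2]-p;a=np.degrees(np.arctan2(x[1],x[0]));print(np.linalg.norm(x),a)
arc(p,a,.8,20,1)
c=robot.camera("wrist");save(c,"w33")
E
```

```text
0.2525969374743305 [-0.46611259 -0.96406614  0.18801295] [-0.47  0.36  1.6   0.    1.17  0.24]
grasp now [ 0.5873 -0.1649  0.1271] xaxis [ 1.1e-03 -5.0e-04 -1.0e+00] jaw dir deg -41.03
tool shift mm [ 1.6  1.5 -0.4]
turn needed 0.0081
turn 0.0081 check jaw -41.5 shift if turned first [ 1.6  1.5 -0.4]
0.04723275576004842 -130.7874010345149
0 1.6 5.3 -0.115;0 0.3 5.3 -0.115;0 0.3 5.3 -0.115;0 0.3 5.3 -0.115;0 0.3 5.3 -0.115;0 0.3 5.3 -0.115;0 0.3 5.3 -0.115;0 0.3 5.3 -0.115;0 0.3 5.3 -0.115;0 0.3 5.3 -0.115
0 0.3 5.3 -0.115;0 0.3 5.3 -0.115;0 0.3 5.3 -0.115;0 0.3 5.3 -0.115;0 0.3 5.3 -0.115;0 0.3 5.3 -0.115;0 0.3 5.3 -0.115;0 0.3 5.3 -0.115;0 0.3 5.3 -0.115;0 0.3 5.3 -0.115
```

View pics/w33.png

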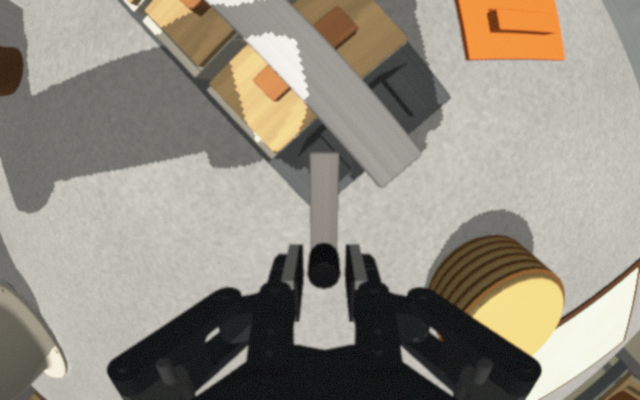

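>>> {"op": "play_rows", "data": {"motion": "1 1.6 5.3 -0.115;0 0.3 5.3 -0.115;0 0.3 5.3 -0.115;0 0.3 5.3 -0.115;0 0.3 5.3 -0.115;0 0.3 5.3 -0.115;0 0.3 5.3 -0.115;0 0.3 5.3 -0.115;0 0.3 5.3 -0.115;0 0.3 5.3 -0.115"}}

```text
time_s: 54.88
eef_pos: [0.6376, -0.1711, 0.2804]
orientation: [-0.345, 1.544, 0.344]
ft_force: [-0.7, -1.2, 0.4]
grip_width: 0.258
```

>>> {"op": "play_rows", "data": {"motion": "0 0 0 0;0 0 0 0"}}

```text
time_s: 55.05
eef_pos: [0.6376, -0.1707, 0.2804]
orientation: [-0.338, 1.544, 0.338]
ft_force: [0.4, 0.3, -0.7]
grip_width: 0.257
```

```bash
python3 - <<'E'
from arc import *
s=robot.sense();print(s["grip_width"],s["ft_force"])
p=np.array([.6182,-.1291])
g,M=tool();x=(g+M[:,0]*.155)[:2]-p;a=np.degrees(np.arctan2(x[1],x[0]));print(np.linalg.norm(x),a,g[2]-.155)
arc(p,a,.8,10,1)
E
```

```text
0.2572331954011839 [ 0.35571938  0.30916681 -0.6745515 ]
0.04594519624526451 -64.97082960106081 0.12543066749916607
0 0.3 5.3 -0.115;0 0.3 5.3 -0.115;0 0.3 5.3 -0.115;0 0.3 5.3 -0.115;0 0.3 5.3 -0.115;0 0.3 5.3 -0.115;0 0.3 5.3 -0.115;0 0.3 5.3 -0.115;0 0.3 5.3 -0.115;0 0.3 5.3 -0.115
```

>>> {"op": "play_rows", "data": {"motion": "0 0.3 5.3 -0.115;0 0.3 5.3 -0.115;0 0.3 5.3 -0.115;0 0.3 5.3 -0.115;0 0.3 5.3 -0.115;0 0.3 5.3 -0.115;0 0.3 5.3 -0.115;0 0.3 5.3 -0.115;0 0.3 5.3 -0.115;0 0.3 5.3 -0.115"}}

```text
time_s: 55.88
eef_pos: [0.6643, -0.1286, 0.2805]
orientation: [-1.221, 1.202, 1.219]
ft_force: [1.1, -1.8, -1.4]
grip_width: 0.256
```

>>> {"op": "play_rows", "data": {"motion": "0 0 1.5 0;0 0 1.5 0;0 0 1 0;0 0 0 0;0 0 0 0"}}

```text
time_s: 56.3
eef_pos: [0.6643, -0.125, 0.2806]
orientation: [-1.218, 1.204, 1.216]
ft_force: [0.4, -4.4, 0.3]
grip_width: 0.257
```

>>> {"op": "play_rows", "data": {"motion": "0 0 1 0;0 0 0 0;0 0 0 0"}}

```text
time_s: 56.55
eef_pos: [0.6643, -0.1246, 0.2806]
orientation: [-1.22, 1.205, 1.216]
ft_force: [0.5, -7.6, -1.0]
grip_width: 0.255
```

Stop reached (7.6 N and no further travel). Back off, lift, inspect.

>>> {"op": "play_rows", "data": {"motion": "0 0 0.7 0;0 0 0 0;0 0 -2 0;0 0 -2 0;0 0 0 0;0 0 0 0"}}

```text
time_s: 57.05
eef_pos: [0.6642, -0.1262, 0.2801]
orientation: [-1.217, 1.203, 1.22]
ft_force: [0.4, -0.3, 0.8]
grip_width: 0.252
```

>>> {"op": "play_rows", "data": {"motion": "-20 0 0 0;-30 0 0 0;-35 0 0 0;-25 30 0 0;0 40 0 0;0 40 0 0;0 40 0 0;0 40 0 0;0 0 0 0;0 0 0 0"}}

```text
time_s: 57.88
eef_pos: [0.4725, -0.1283, 0.3898]
orientation: [-1.217, 1.203, 1.219]
ft_force: [0.5, 0.2, 0.2]
grip_width: 0.255
```

```bash
python3 - <<'E'
from h import *
s=robot.sense();print(s["ft_force"])
plan((.5,0,.2))
c=robot.camera("wrist");save(c,"w34");t=robot.camera("top");save(t,"t34",(250,120,390,220),5)
t=robot.camera("side");save(t,"s34",(200,120,360,280),4)
E
```

```text
[0.53487068 0.18608089 0.22866813]
grasp now [ 0.4724 -0.1281  0.2348] xaxis [-9.0e-04  1.2e-03 -1.0e+00] jaw dir deg 90.69
tool shift mm [ 34.9 -29.2 127.7]
```

View pics/w34.png

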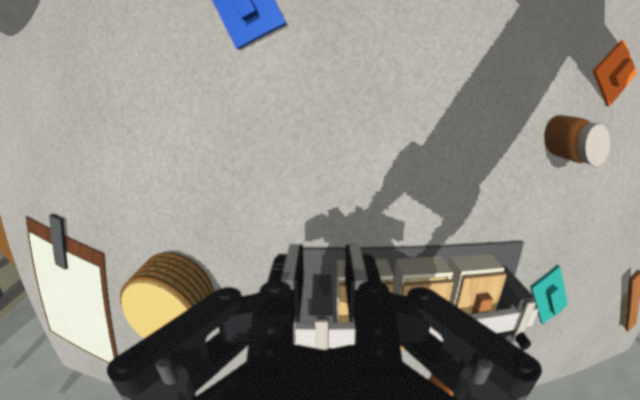

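View pics/t34.png

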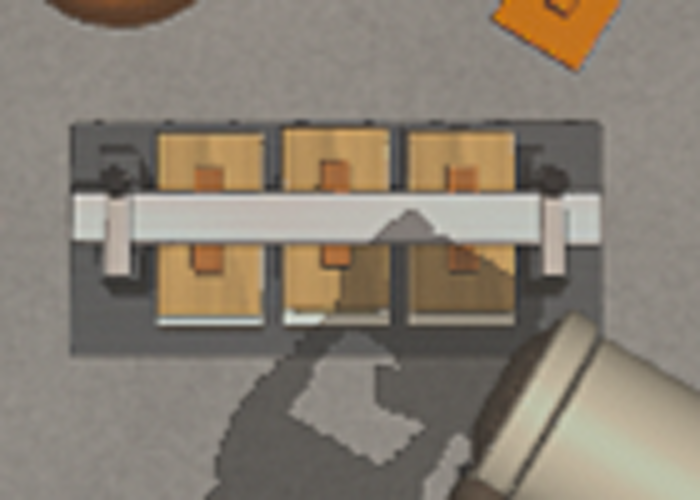

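View pics/s34.png

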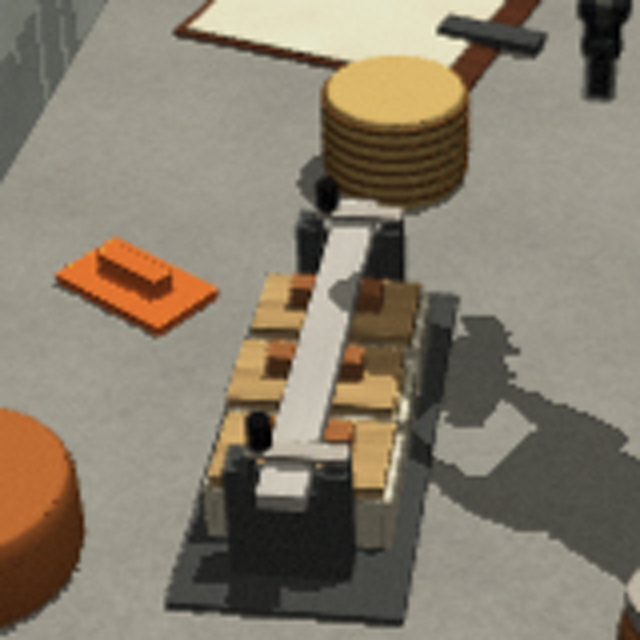

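```bash
python3 - <<'E'
from h import *
t=robot.camera("top");save(t,"t35",(278,140,358,190),9)
E
```

```text
(no output)
```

View pics/t35.png

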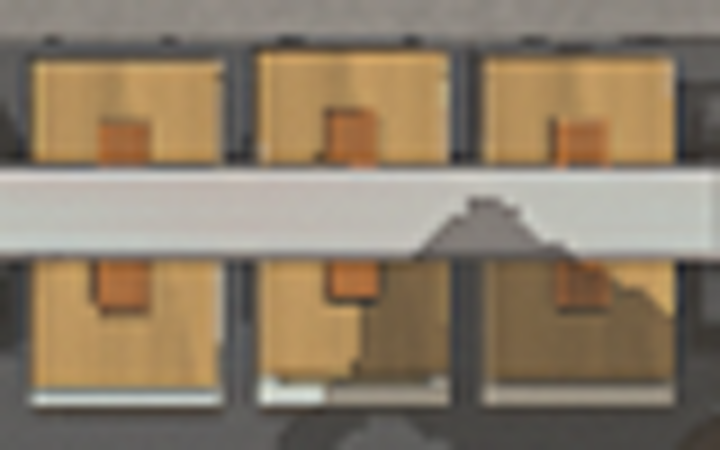

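>>> {"op": "play_rows", "data": {"motion": "0 -32.7 18.1 0;0 -32.7 18.1 0;0 -32.7 18.1 0;0 -32.7 18.1 0;0 -32.7 18.1 0;0 -32.7 18.1 0;0 -32.7 18.1 0;0 0 0 0;0 0 0 0;0 0 0 0", "fingers": 255}}

```text
time_s: 58.92
eef_pos: [0.7021, 0.0009, 0.3896]
orientation: [-1.219, 1.203, 1.22]
ft_force: [0.1, 0.2, -0.8]
grip_width: 0.002
```

```bash
python3 - <<'E'
from h import *
plan((.702,.0015,.066),np.radians(90.8),tip=True)
c=robot.camera("wrist");save(c,"w36")
E
```

```text
grasp now [0.7019 0.0009 0.2166] xaxis [-1.e-03 -1.e-04 -1.e+00] jaw dir deg 90.8
tool shift mm [150.6  -0.2   0.6]
turn needed -0.0
turn -0.0 check jaw 90.8 shift if turned first [150.6  -0.2   0.6]
```

View pics/w36.png

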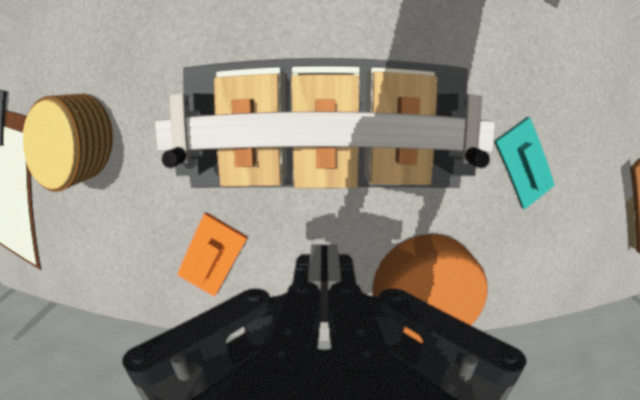

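>>> {"op": "play_rows", "data": {"motion": "35 0 0 0;35 0 0 0;35 0 0 0;25 0 0 0;12 0 0 0;6 0 0 0;2 0 0 0;0 0 0 0;0 0 0 0;0 0 0 0"}}

```text
time_s: 59.8
eef_pos: [0.7024, 0.0005, 0.2428]
orientation: [-1.221, 1.201, 1.216]
ft_force: [-0.2, -0.2, -1.0]
grip_width: -0.002
```

```bash
python3 - <<'E'
from h import *
plan((.6894,.0015,.066),np.radians(90.8),tip=True)
print(robot.sense()["ft_force"])
c=robot.camera("wrist");save(c,"w37")
E
```

```text
grasp now [7.03e-01 3.00e-04 6.98e-02] xaxis [ 3.8e-03 -7.0e-04 -1.0e+00] jaw dir deg 90.75
tool shift mm [ 3.8 13.6  1.3]
turn needed -0.0008
turn -0.0008 check jaw 90.8 shift if turned first [ 3.8 13.6  1.4]
[-0.1918737  -0.20739762 -0.96491347]
```

View pics/w37.png

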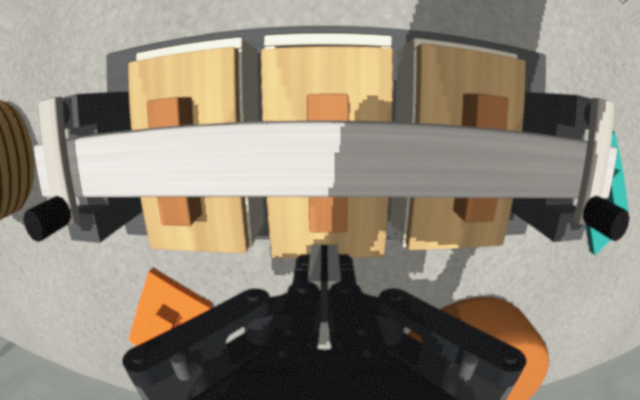

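>>> {"op": "play_rows", "data": {"motion": "2 4 0.8 0;0 3 0 0;0 1 0 0;0 1 0 0;0 0 0 0;0 0 0 0;0 0 0 0"}}

```text
time_s: 60.43
eef_pos: [0.6925, 0.0013, 0.2383]
orientation: [-1.219, 1.203, 1.219]
ft_force: [0.6, -0.3, 1.1]
grip_width: -0.002
```

>>> {"op": "play_rows", "data": {"motion": "0 1 0 0;0 1 0 0;0 0 0 0;0 0 0 0"}}

```text
time_s: 60.77
eef_pos: [0.6905, 0.0013, 0.2383]
orientation: [-1.219, 1.203, 1.219]
ft_force: [-0.1, 1.0, 0.5]
grip_width: 0.002
```

>>> {"op": "play_rows", "data": {"motion": "0 1 0 0;0 0 0 0;0 0 0 0"}}

```text
time_s: 61.02
eef_pos: [0.6895, 0.0013, 0.2384]
orientation: [-1.219, 1.203, 1.219]
ft_force: [1.0, -0.3, -0.2]
grip_width: 0.003
```

```bash
python3 - <<'E'
from h import *
c=robot.camera("wrist");save(c,"w38")
print(robot.sense()["ft_force"])
E
```

```text
[0.2360142  0.35593415 0.17808802]
```

View pics/w38.png

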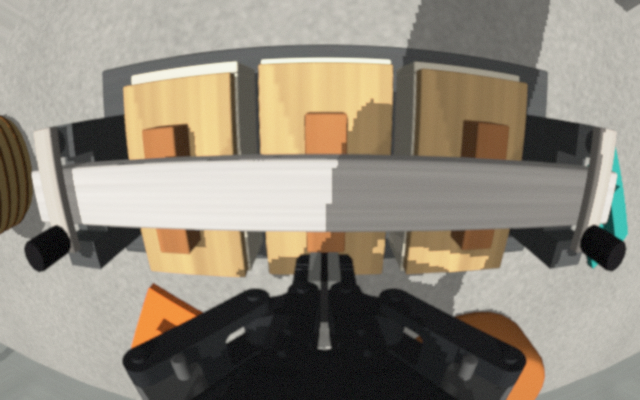

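>>> {"op": "play_rows", "data": {"motion": "0 -6 0 0;0 -6 0 0;-30 0 0 0;-40 0 0 0;-40 0 0 0;-40 0 0 0;0 0 0 0;0 0 0 0"}}

```text
time_s: 61.73
eef_pos: [0.7028, 0.0013, 0.3932]
orientation: [-1.224, 1.198, 1.212]
ft_force: [0.5, -0.3, 0.1]
grip_width: 0.002
```

>>> {"op": "play_rows", "data": {"motion": "0 30 -20 0;0 30 -20 0;0 30 -20 0;0 30 -20 0;0 30 -20 0;0 30 -20 0;0 30 -20 0;0 0 0 0;0 0 0 0"}}

```text
time_s: 62.48
eef_pos: [0.4924, -0.142, 0.387]
orientation: [-1.215, 1.205, 1.219]
ft_force: [1.1, -0.0, 0.2]
grip_width: -0.004
```

```bash
python3 - <<'E'
from h import *
t=robot.camera("top");save(t,"t36",(258,135,376,195),6)
c=robot.camera("side");save(c,"s36",(200,140,340,280),5)
print(robot.sense()["time_s"],robot.sense()["ft_force"],robot.sense()["eef_pos"])
E
```

```text
62.5833 [ 0.17178252 -0.78563008  0.0559607 ] [ 0.49382911 -0.14116105  0.38770705]
```

View pics/t36.png

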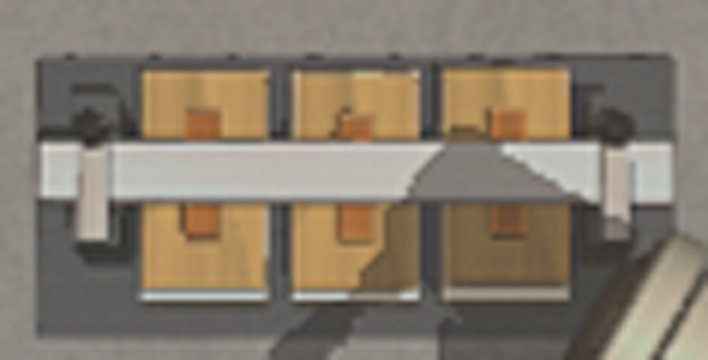

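View pics/s36.png

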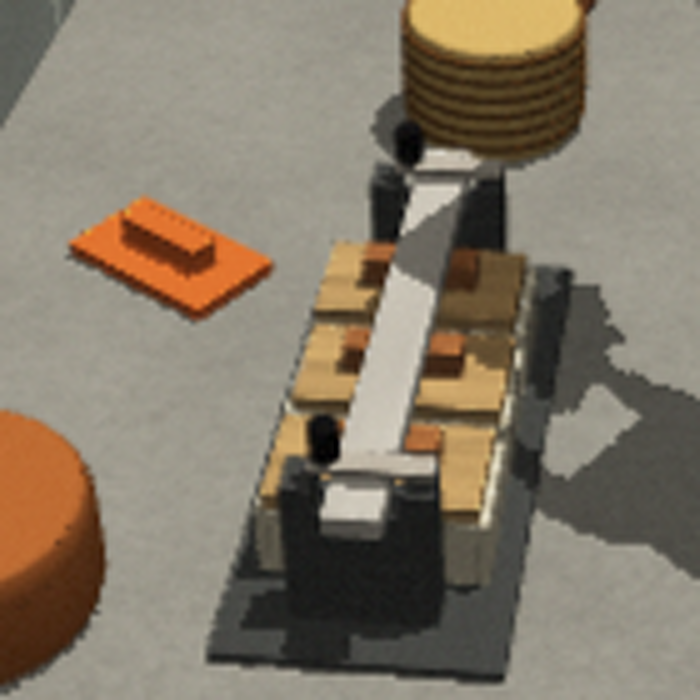

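```bash
python3 - <<'E'
from h import *
print(robot.hand_in())
E
```

```text
the job is handed in; nothing more can be done
None
```

The cheese press is closed up and the job is handed in, at about 63 s of the 210 s allowed. All three boards were present. I pressed each onto its own mould, swung both latches out, laid the bar in the forked posts, and swung both latches back over it.

**Boards:** pressing down with closed fingers found both ends of all three cleats at the same height, within 0.1–0.2 mm. That was before the bar went on. The last top view shows the three boards lined up on their rims.

**Middle board:** a later top view showed it about 3 mm off along its length, probably moved while I was placing the bar. I pushed it back from the end of its cleat with the bar and latches already on. After that I checked it only in the camera views and did not press it down again.

**Bar and latches:** in the last top view the bar is even over the plate, and both latch arms lie square across its ends. Each latch was pushed until it stopped moving, at about 10 N on the left and 8 N on the right.

**Bystanders:** I did not touch the jar or the rush-bound cheese. I saw no grip slip, and the bar had not moved when I checked it just before picking it up.

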